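# Top up the front pile of a spring pusher tray and hold the pusher back for the refill

### The job

On the market stall's counter, stack the two loose flat fish tins squarely on the tin already standing at the front of the spring pusher tray, so that three tins stand there in one flush pile. Then take the pusher by its upright pull tab, draw it back against its spring until its front face is level with the white line across the tray's side rails, and stay there holding it: finish still holding the pusher at the line, not letting go, so that I can drop the next pile in. Leave the pile, and the jar, bowl and brass weight, undisturbed.

Things in the scene. Friction and masses are not known exactly. Their poses are not given: they have to be found in the camera images.
- tray: dark grey single-lane shop pusher tray, fixed, 316 mm long (x), 72 wide (y), can stand turned on the counter. Origin: centre of its underside. x runs along the lane to the front (customers' end), z up. Lane floor 10 mm above the counter, 62 wide between 5 mm side rails with tops 28 above the counter; clear front lip: inner face at x = +150 mm, top 24 above the counter.
- load_line (a point): the white line, 4 mm broad, across the lane floor and the tops and outer sides of both side rails of the tray: the mark for the pusher. The point lies on the lane's centre line at the middle of the line's breadth, 28 mm above the counter (tray x = -38 mm, y = 0); its axes are those of the tray.
- pusher: light grey pusher sliding along the lane (x only; axes as the tray's). A spring presses it to the front: 6 N at the start, 7 N at the line; let go, it runs forward. Origin: foot of its front face, mid-lane, 10 mm above the counter. Face 20 high, 54 wide; at the start on tin_front's rear end, 98 mm before the line; stop 27 mm past the line. Behind: spring housing (19 high) and sled, 86 mm in all.
- pull_tab (a point): centre of the top of the pusher's upright light grey pull tab: 12 mm thick along the lane (x), 26 wide across (y), top 68 mm above the pusher's origin (78 above the counter). Centred 65 mm behind the pusher's face; its upper 50 mm stand free above the rails. The rear of the tin pile is 59 mm in front of the tab's front face at the start.
- tin_front: loose flat aluminium fish tin, 90 mm long (x), 56 wide (y), 22 high, 110 g, with ring-pull lid, standing at the front of the lane between lip and pusher, its length along the lane. Origin: centre of its underside, 10 mm above the counter. It is the foot of the pile.
- tin_b: one of the two loose tins, the same as tin_front (90 x 56 x 22 mm, 70 to 160 g), lying flat on the counter, lid up, turned any way. Origin: centre of its underside; x along its length, z up. Either loose tin may go on first.
- tin_c: the other loose tin, the same as tin_b, lying flat elsewhere on the counter.
- jar: bystander: closed amber glass jar, 58 mm across, 80 high. Origin: centre of its underside. Leave it alone.
- bowl: bystander: small white ceramic bowl, 84 mm across, 42 high. Origin: centre of its underside. Leave it alone.
- weight: bystander: brass 500 g scale weight with a knob, 48 mm across, 58 high, beyond the front of the tray. Origin: centre of its underside. Leave it alone.
Not all that is in view belongs to the job. Leave any orange look-alike of the tin_b alone. What is shaped like the tin_c but pink is not meant.

How it is judged (in metres and radians):
On the way, in this order (a step that is already met when the one before it is completed fails the run):
1. both loose tins lie squarely on the front tin in one pile of three, let go and at rest, with the pusher still forward against the pile (horizontal distance between each of tin_b, tin_c and tin_front below 0.007 m and angle between the x axis of each of tin_b, tin_c and the x axis of tin_front, either way round below 0.12 rad and ((z of tin_b in the frame of tin_front between 0.017 and 0.027 m and z of tin_c in the frame of tin_front between 0.039 and 0.049 m) or (z of tin_c in the frame of tin_front between 0.017 and 0.027 m and z of tin_b in the frame of tin_front between 0.039 and 0.049 m)) and angle between each of tin_front, tin_b, tin_c's own z axis and vertical below 0.06 rad and linear speed of each of tin_front, tin_b, tin_c below 0.02 m/s and contact force between each of the fingers, the arm and tin_front below 0.1 N and contact force between each of the fingers, the arm and tin_b below 0.1 N and contact force between each of the fingers, the arm and tin_c below 0.1 N and x of tin_front in the frame of tray between 0.099 and 0.111 m and y of tin_front in the frame of tray between -0.005 and 0.005 m and angle between the x axis of tin_front and the x axis of tray, either way round below 0.08 rad and x of pusher in the frame of load_line above 0.08 m), for 0.2 s.
2. the pusher is drawn back to the white line and held there by the robot, the pile still standing (x of pusher in the frame of load_line between -0.005 and 0.005 m and linear speed of pusher below 0.01 m/s and contact force between any of the fingers, the arm and pusher above 3 N and contact force between each of tin_front, tin_b, tin_c and pusher below 0.3 N and horizontal distance between each of tin_b, tin_c and tin_front below 0.007 m and angle between the x axis of each of tin_b, tin_c and the x axis of tin_front, either way round below 0.12 rad and ((z of tin_b in the frame of tin_front between 0.017 and 0.027 m and z of tin_c in the frame of tin_front between 0.039 and 0.049 m) or (z of tin_c in the frame of tin_front between 0.017 and 0.027 m and z of tin_b in the frame of tin_front between 0.039 and 0.049 m)) and angle between each of tin_front, tin_b, tin_c's own z axis and vertical below 0.06 rad and linear speed of each of tin_front, tin_b, tin_c below 0.02 m/s and contact force between each of the fingers, the arm and tin_front below 0.1 N and contact force between each of the fingers, the arm and tin_b below 0.1 N and contact force between each of the fingers, the arm and tin_c below 0.1 N and x of tin_front in the frame of tray between 0.099 and 0.111 m and y of tin_front in the frame of tray between -0.005 and 0.005 m and angle between the x axis of tin_front and the x axis of tray, either way round below 0.08 rad), for 0.3 s.
At the end, for the whole second after the job is handed in: The robot holds the pusher (contact over 3 N, no tin propping it) at rest, its face within 5 mm of the white line. Three level tins stand in one untouched pile: each within 7 mm and 0.12 rad of the front tin, which is within 6 mm of its place at the lip, 5 mm and 0.08 rad of the lane's middle (all of step 2); the arm keeps its last pose, push and grip.
It fails at once if the jar is shifted by more than 25 mm or tipped over (distance of jar from where it was at the start of the episode above 0.025 m or angle between jar's own z axis and vertical above 0.35 rad).
It fails at once if the bowl is shifted by more than 25 mm or tipped over (distance of bowl from where it was at the start of the episode above 0.025 m or angle between bowl's own z axis and vertical above 0.35 rad).
It fails at once if the weight is shifted by more than 25 mm or tipped over (distance of weight from where it was at the start of the episode above 0.025 m or angle between weight's own z axis and vertical above 0.35 rad).
It also fails if it takes over 72 s, if anything falls off the work surface, if the arm or the gripper's body presses on something with over 40 N, if the wrist force passes 120 N, or if a joint passes its speed limit or range.

### The arm

A 6-joint arm with a two-finger parallel gripper is mounted at the origin on the work surface. World frame = base frame: x ahead of the robot, y to its left, z up, the work surface at z = 0. Lengths are in m, angles in degrees, forces in N, time in s.
With the tool pointing down it reaches from about 0.375 to 0.9 m from the base axis. Payload 3.1 kg.
Tool frame: the origin (TCP) lies on the centre line of the jaws, within the pads' length; the fingertips stand 14 mm ahead of it and the grasp point (between the pads) lies 5 mm behind it (bot.tips_ahead is the distance from the TCP to the fingertips, in m); z points along the fingers, y is the line along which they close (so a half turn about z gives the same grasp; the last joint's range is limited). The gripper opens to 87 mm and grips with 3 to 60 N. Pads are 19 mm wide; open, the fingers measure 117 mm over their backs; the gripper's body (75 mm by 190 mm) begins 51 mm behind the grasp point.
Start: joints at [59.215, 30.224, 82.088, -0, 67.689, -10.227], TCP at [0.219, 0.585, 0.237] pointing down, gripper open.
Joint ranges: [-176.69, 176.69], [-43.24, 126.21], [12.49, 139.97], [-82, 262], [0, 151.66], [-163.58, 163.58]. Speed limits (degrees/s): [159.86, 159.86, 180, 180, 180, 180].

### API

Orientations are given as a 3x3 rotation matrix whose columns are the frame's x, y, z axes.
In Python, from rig import bot gives the robot as it stands.
- The arm moves only by the tool play_rows, never from a script. Its argument "moves" is a list that holds one entry, the list of rows, each a list of 6 numbers: the shift along the tool's x, y, z in mm, then the turn, a rotation vector about the tool's x, y, z in rad. A call has 1 to 5 rows; each row shifts and turns the commanded pose from where the row before left it, along the tool's axes as they then stand; what a row does not reach is not made up. A row lasts 1/10 s, in which the tool goes at most 50 mm and 8.59 degrees, less where a joint would pass 70% of its speed; a pose out of reach is approached as far as the arm can. A call with a gripper value outside its range is refused whole. "fingers" is the opening, from -1 (shut) to 1 (fully open), set as the call begins (left out, the last holds). The fingers move at their own pace and stop on an object; the grip force is fixed at half the most. Time passes only in rows, so rows that do not move let the fingers close. It gives the time, the measured TCP pose, the force, the opening and the grip force at its end, in the units of the state.
- bot.read_state(): the state, without advancing time (a new reading comes with each control period).
- bot.capture(name): name is "side" or "top"; returns a dict with "image" (384x512x3 uint8, blue, green, red), "fx", "fy", "cx", "cy" (pixels), "distortion" ([k1, k2, p1, p2, k3] as OpenCV has them; the pictures are not rectified), "R" (3x3) and "t" (3): a world point X has camera coordinates R X + t. Camera axes: x right, y down, z forward; pixel columns grow to the right and rows downward; lengths in m; the calibration is good to about 2 mm. A picture is of the moment at which its call begins. There is no depth.
- bot.hand_in(): hands the job in; it is judged then, once.
Trained networks look in a picture, given as the dict that the camera call returned (one of the last four; its "shot" number tells which), for a name from the list of things; names that differ only in an ending like _2 or _b are one class to them, and where a whole thing is asked for, a point or a joint stands for the part that bears it (a point fixed in the world has none). Each returns a list of dicts, best first, with "confidence" (0 to 1); they miss things now and then, are a little off and sometimes report something else, mostly with a low value. They report only what shows in the picture. A call takes as long as a camera call. They do not tell look-alikes from the thing itself.
- bot.search_frame(picture, query): "centre" ([column, row] in pixels, amid what is visible of it).
- bot.silhouettes(picture, query): "pixels" (384x512 bool, what is visible of it) and "centre" ([column, row] in pixels, amid what is visible of it).
- bot.pinpoint(picture, query): "centre" ([column, row] in pixels: a listed point, or the origin of a listed thing).
The state is a dict: "time_s": time; "joint_positions": joint angles; "qvel": joint speeds; "tau": joint torques, N m; "position": TCP position; "tcp_rot": TCP orientation; "force": force on the tool from outside, world axes, zero at the start; "moment": the same for the moment, N m; "opening": opening from 0.0 (shut) to 1.0 (fully open); "grasp_force": force on a finger pad.
Only numpy, scipy, OpenCV 4.12 (cv2) and the standard library are available. Lean on these libraries where they do the work, as an engineer would, in place of code of your own. Each camera call takes 0.05 s, during which the arm holds its last target. There are 200 camera calls.

## Working session

There is one attempt and no reset: what is moved stays moved. The work goes in short steps, Python scripts to look and compute and a tool call to move; the robot and the scene stay as the last step left them, time stands still between calls to the robot, and variables do not carry over. Pictures are saved under pics/ and viewed, at most 10 in all, crops included, and the job is handed in when it is done.

Besides the shell and the picture viewer there is one more tool, called after "Request:" by a JSON object that holds its "op" and its "data". play_rows: Moves the arm, as the interface text tells. Its arguments: {"type":"object","properties":{"moves":{"type":"array","items":{"type":"array","items":{"type":"array","items":{"type":"number"}}}},"fingers":{"type":"number"}},"required":["moves"]}

```bash
mkdir -p pics; ls; python3 - <<'E'
from rig import bot
import cv2,numpy as np
for n in ("top","side"):
    c=bot.capture(n); cv2.imwrite(f"pics/{n}0.png",c["image"])
    print(n,c["fx"],c["cx"],c["cy"],c["distortion"],np.round(c["R"],3).tolist(),np.round(c["t"],3))
    for q in ("tin_b","tin_front","tray","load_line","pull_tab","pusher","jar","bowl","weight"):
        print(q,[(np.round(d["centre"]).astype(int).tolist(),round(d["confidence"],2)) for d in bot.pinpoint(c,q)])
E
```

```text
pics
top 434.97104571804346 253.35761414418127 196.7510278691675 [-0.14059332  0.          0.          0.          0.        ] [[0.013, -1.0, -0.003], [-0.991, -0.012, -0.136], [0.136, 0.005, -0.991]] [-0.067  0.582  1.271]
tin_b [([342, 192], 0.8), ([372, 235], 0.75), ([280, 262], 0.72), ([330, 259], 0.55)]
tin_front [([199, 172], 0.96)]
tray [([200, 208], 0.78)]
load_line [([200, 218], 0.69)]
pull_tab [([200, 205], 0.9)]
pusher [([136, 246], 0.49)]
jar [([126, 188], 0.55)]
bowl [([132, 248], 0.96), ([200, 205], 0.43)]
weight [([274, 134], 0.59), ([199, 170], 0.2)]
side 473.9858700490005 262.50914518287954 186.07949033497903 [0.03289266 0.         0.         0.         0.        ] [[0.984, -0.178, -0.016], [-0.143, -0.732, -0.666], [0.107, 0.657, -0.746]] [-0.6    0.117  1.367]
tin_b [([243, 344], 0.87), ([205, 294], 0.77), ([283, 297], 0.6), ([193, 249], 0.56), ([331, 218], 0.55), ([193, 138], 0.44)]
tin_front [([272, 167], 0.92)]
tray [([240, 176], 0.94)]
load_line [([228, 170], 0.73)]
pull_tab [([236, 159], 0.79)]
pusher [([259, 172], 0.54)]
jar [([252, 126], 0.85)]
bowl [([192, 135], 0.97)]
weight [([334, 218], 0.64)]
```

View pics/top0.png

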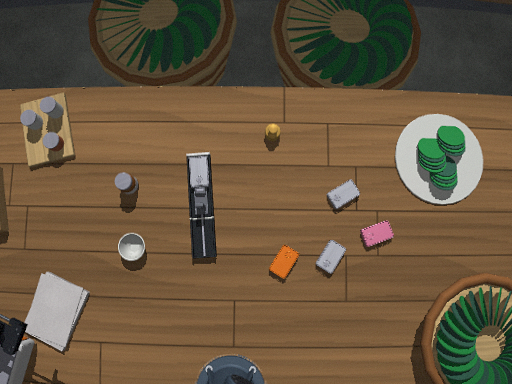

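View pics/side0.png

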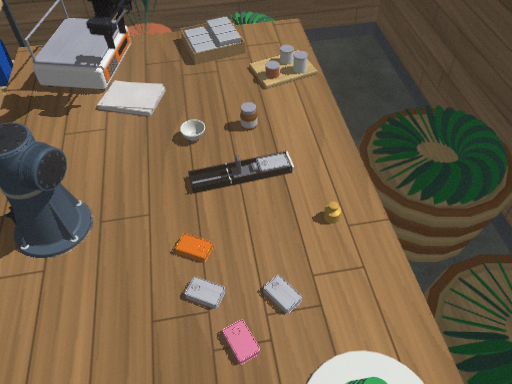

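The silver tins are at top (342,192) and (330,259), side (283,297) and (205,294). Look-alikes to leave are orange at top (284,262) and pink at top (377,235). The tray runs along the image column near (200,208), with the weight at (273,131), the jar at (126,188) and the bowl at (132,248).

```bash
cat > h.py <<'E'
from rig import bot
import cv2,numpy as np
from scipy.optimize import minimize
S=8
def proj(c,X):
    K=np.array([[c["fx"],0,c["cx"]],[0,c["fy"],c["cy"]],[0,0,1]])
    return cv2.projectPoints(np.asarray(X,float).reshape(-1,1,3),cv2.Rodrigues(np.array(c["R"]))[0],np.array(c["t"],float),K,np.array(c["distortion"]))[0].reshape(-1,2)
def ground(c,uv,z):
    K=np.array([[c["fx"],0,c["cx"]],[0,c["fy"],c["cy"]],[0,0,1]])
    n=cv2.undistortPoints(np.array(uv,float).reshape(-1,1,2),K,np.array(c["distortion"])).reshape(-1,2)
    R=np.array(c["R"]);C=-R.T@np.array(c["t"]);d=np.c_[n,np.ones(len(n))]@R
    return C+d*((z-C[2])/d[:,2])[:,None]
def box(x,y,a,L,W,z0,z1,ox=0):
    P=np.array([[sx*L/2+ox,sy*W/2,z] for sx in(-1,1) for sy in(-1,1) for z in(z0,z1)])
    c,s=np.cos(a),np.sin(a)
    return np.c_[x+c*P[:,0]-s*P[:,1],y+s*P[:,0]+c*P[:,1],P[:,2]]
def hullimg(c,P):
    h=cv2.convexHull(((proj(c,P)+.5)*S*16).astype(np.float32)).round().astype(np.int32)
    m=np.zeros((384*S,512*S),np.uint8); cv2.fillPoly(m,[h],1,shift=4)
    return cv2.resize(m.astype(np.float32),(512,384),interpolation=cv2.INTER_AREA)
def fit(cms,p0,dims):
    f=lambda p:sum(np.abs(hullimg(c,box(*p,*dims))-m).sum()/m.sum() for c,m in cms)
    r=minimize(f,p0,method="Nelder-Mead",options=dict(initial_simplex=np.array(p0)+np.array([[0,0,0],[.012,0,0],[0,.012,0],[0,0,.2]]),xatol=2e-4,fatol=1e-4,maxiter=70))
    return r.x,r.fun
def sil(c,q,uv):
    L=[d for d in bot.silhouettes(c,q)]
    L=[d for d in L if np.hypot(*(np.array(d["centre"])-uv))<14]
    return max(L,key=lambda d:d["confidence"])["pixels"].astype(np.float32) if L else None
def rect(c,m,z):
    cn=max(cv2.findContours(m.astype(np.uint8),0,2)[0],key=len).reshape(-1,2)
    (x,y),(w,h),a=cv2.minAreaRect((ground(c,cn,z)[:,:2]*1000).astype(np.float32))
    if w<h: a+=90;w,h=h,w
    return x/1000,y/1000,np.radians(a),w,h
E
python3 - <<'E'
from h import *
t=bot.capture("top");s=bot.capture("side")
for n,q,u,v,d in (("A","tin_b",(342,194),(283,294),(.09,.056,0,.022)),("B","tin_b",(331,258),(205,292),(.09,.056,0,.022)),
  ("front","tin_front",(199,170),(272,163),(.09,.056,.010,.032)),("tray","tray",(202,205),(240,172),(.316,.072,0,.028))):
    mt,ms=sil(t,q,u),sil(s,q,v)
    if mt is None: print(n,"no top");continue
    if n=="tray": 
        def hl(m): 
            o=np.zeros((384,512),np.uint8);cv2.fillConvexPoly(o,cv2.convexHull(np.argwhere(m>0)[:,::-1].astype(np.int32)),1);return o.astype(np.float32)
        mt=hl(mt); ms=hl(ms) if ms is not None else None
    r=rect(t,mt,d[3]);print(n,"rect",np.round(r,3))
    p0=list(r[:3])
    for k,cm in (("top",[(t,mt)]),("side",[(s,ms)]),("both",[(t,mt),(s,ms)])):
        if any(m is None for _,m in cm): print("none");continue
        p,e=fit(cm,p0,d);print(n,k,np.round(p,4),round(np.degrees(p[2]),1),round(e,3))
for q in("jar","bowl","weight"):
    for c in(t,s):
        L=bot.pinpoint(c,q)
        if L: print(q,np.round(ground(c,L[0]["centre"],0),3))
for c in(t,s):
  for q,z in(("load_line",.028),("pull_tab",.078)):
    L=bot.pinpoint(c,q)
    if L: print(q,np.round(ground(c,L[0]["centre"],z),3))
a=cv2.resize(t["image"][180:285,265:400],None,fx=4,fy=4,interpolation=2);cv2.imwrite("pics/crop.png",a)
print(bot.read_state())
E
```

```text
A rect [ 0.599 -0.336  2.118 93.447 59.12 ]
A top [ 0.6011 -0.338   2.1111] 121.0 0.074
A side [ 0.5989 -0.3391  2.0951] 120.0 0.053
A both [ 0.5999 -0.3387  2.1064] 120.7 0.155
B rect [ 0.407 -0.293  2.62  94.009 62.803]
B top [ 0.4061 -0.2943  2.5839] 148.0 0.068
B side [ 0.4102 -0.299   2.5806] 147.9 0.099
B both [ 0.4074 -0.296   2.5764] 147.6 0.209
front rect [6.6300e-01 1.1000e-01 3.5000e-02 8.4773e+01 5.2420e+01]
front top [0.6667 0.1117 0.0454] 2.6 0.218
front side [0.6636 0.1168 0.0613] 3.5 0.225
front both [0.6634 0.1127 0.1144] 6.6 0.45
tray rect [5.62000e-01 1.00000e-01 8.80000e-02 3.22477e+02 7.76250e+01]
tray top [0.563  0.1017 0.0943] 5.4 0.049
tray side [0.558  0.1006 0.0803] 4.6 0.102
tray both [0.5606 0.1013 0.0915] 5.2 0.157
jar [[0.617 0.337 0.   ]]
jar [[0.626 0.326 0.   ]]
bowl [[0.427 0.311 0.   ]]
bowl [[0.421 0.301 0.   ]]
weight [[ 0.793 -0.117  0.   ]]
weight [[ 0.792 -0.106  0.   ]]
load_line [[0.522 0.096 0.028]]
pull_tab [[0.558 0.098 0.078]]
load_line [[0.516 0.09  0.028]]
pull_tab [[0.554 0.103 0.078]]
{'time_s': 2.0, 'joint_positions': array([ 5.92167427e+01,  3.02227700e+01,  8.20848688e+01, -8.11573784e-04,
        6.76889787e+01, -1.02286725e+01]), 'qvel': array([-0.12765793, -0.03512498,  0.01211885,  0.05546954, -0.05404519,
        0.08331704]), 'tau': array([-2.81223165e-04, -4.40001869e+01, -1.76980448e+01,  6.34184503e-02,
        5.05125825e-02, -2.12603908e-05]), 'position': array([0.21942977, 0.58521914, 0.23657205]), 'tcp_rot': array([[-9.36340015e-01,  3.51094539e-01,  4.14721686e-05],
       [ 3.51094541e-01,  9.36340014e-01,  4.40118583e-05],
       [-2.33797278e-05,  5.57707160e-05, -9.99999998e-01]]), 'force': array([-0.24900229,  0.39683682,  0.23905489]), 'moment': array([ 0.00077261, -0.00553784,  0.0311363 ]), 'grasp_force': 0.0, 'opening': 1.0037090640234991}
```

View pics/crop.png

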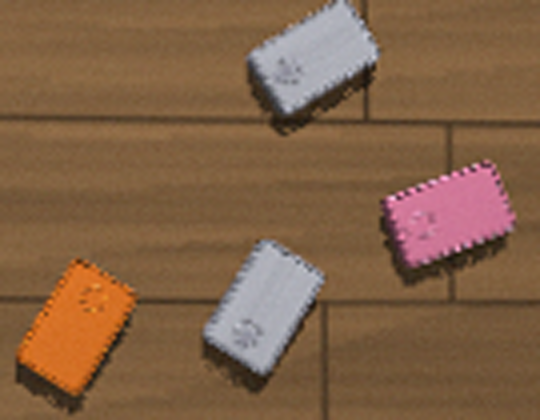

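The crop confirms two silver tins, with orange and pink excluded. The tray pose predicts tin_front at (0.665, 0.111), which matches the direct measurement. I'll move to tin A at (0.600, -0.339), 120.7°.

```bash
cat > plan.py <<'E'
# usage: plan.py x y z yaw  [x y z yaw ...] ; prints rows, 5 per line (mm, rad)
import sys,numpy as np
from rig import bot
from scipy.spatial.transform import Rotation as Ro
s=bot.read_state();p=np.array(s["position"]);R=np.array(s["tcp_rot"])
print("now",np.round(p,4),"yaw",round(np.degrees(np.arctan2(R[1,0],R[0,0])),2),"q",np.round(s["joint_positions"],0),"t",s["time_s"],"op",s["opening"],"gf",s["grasp_force"],"F",np.round(s["force"],1))
a=list(map(float,sys.argv[1:]))
for k in range(0,len(a),4):
    tp=np.array(a[k:k+3]);y=np.radians(a[k+3])
    T=np.array([[np.cos(y),np.sin(y),0],[np.sin(y),-np.cos(y),0],[0,0,-1]])
    n=max(1,int(np.ceil(max(np.linalg.norm(tp-p)/.04,np.linalg.norm(Ro.from_matrix(R.T@T).as_rotvec())/.125)-1e-6)))
    rows=[]
    for i in range(n):
        d=np.round(R.T@(tp-p)/(n-i)*1000,1 if n<4 else 0 if i<n-1 else 1);w=Ro.from_matrix(R.T@T).as_rotvec()/(n-i)
        w=np.round(w,3);p=p+R@d/1000;R=R@Ro.from_rotvec(w).as_matrix()
        rows.append([float(v) for v in (*d,*w)])
    print("->",a[k:k+4])
    for i in range(0,n,5): print(str([[float(f'{v+0:g}') for v in r] for r in rows[i:i+5]]).replace(" ","").replace(".0,",",").replace(".0]","]").replace("-0,","0,"))
E
python3 plan.py 0.600 -0.3387 0.12 120.7 .6 -.3387 .017 120.7
```

```text
now [0.2194 0.5852 0.2366] yaw 159.45 q [ 59.  30.  82.  -0.  68. -10.] t 2.0 op 1.0037090640234991 gf 0.0 F [-0.2  0.4  0.2]
-> [0.6, -0.3387, 0.12, 120.7]
[[-26,-28,4,0,0,0.026],[-27,-27,5,0,0,0.026],[-28,-27,4,0,0,0.026],[-28,-26,5,0,0,0.026],[-29,-25,4,0,0,0.026]]
[[-30,-25,5,0,0,0.026],[-30,-24,4,0,0,0.026],[-31,-23,5,0,0,0.026],[-31,-22,4,0,0,0.026],[-32,-21,5,0,0,0.026]]
[[-33,-20,4,0,0,0.026],[-33,-20,5,0,0,0.026],[-34,-19,4,0,0,0.026],[-34,-18,5,0,0,0.026],[-34,-17,4,0,0,0.026]]
[[-35,-16,5,0,0,0.026],[-35,-15,4,0,0,0.026],[-36,-14,5,0,0,0.026],[-36,-13,4,0,0,0.026],[-36,-12,5,0,0,0.026]]
[[-37,-12,4,0,0,0.026],[-37,-11,5,0,0,0.026],[-37,-9,4,0,0,0.026],[-38,-9,5,0,0,0.026],[-37,-7,4,0,0,0.026]]
[[-38.2,-6.9,4.5,0,0,0.026]]
-> [0.6, -0.3387, 0.017, 120.7]
[[0,0,34.3,0,0,0],[0,0,34.4,0,0,0],[0,0,34.3,0,0,0]]
```

Request:
{"op": "play_rows", "data": {"moves": [[[-26, -28, 4, 0, 0, 0.026], [-27, -27, 5, 0, 0, 0.026], [-28, -27, 4, 0, 0, 0.026], [-28, -26, 5, 0, 0, 0.026], [-29, -25, 4, 0, 0, 0.026]]], "fingers": 1}}

```text
time_s: 2.5
position: [0.2932, 0.4067, 0.2145]
tcp_rot: [[-0.883, 0.47, 0.0], [0.47, 0.883, 0.0], [-0.0, 0.0, -1.0]]
force: [1.1, -0.2, -0.2]
opening: 0.998
grasp_force: 0.0
```

Request:
{"op": "play_rows", "data": {"moves": [[[-30, -25, 5, 0, 0, 0.026], [-30, -24, 4, 0, 0, 0.026], [-31, -23, 5, 0, 0, 0.026], [-31, -22, 4, 0, 0, 0.026], [-32, -21, 5, 0, 0, 0.026]]]}}

```text
time_s: 3.0
position: [0.3665, 0.2287, 0.1918]
tcp_rot: [[-0.814, 0.581, 0.001], [0.581, 0.814, 0.0], [-0.001, 0.001, -1.0]]
force: [0.9, 0.7, 0.5]
opening: 0.998
grasp_force: 0.0
```

Request:
{"op": "play_rows", "data": {"moves": [[[-33, -20, 4, 0, 0, 0.026], [-33, -20, 5, 0, 0, 0.026], [-34, -19, 4, 0, 0, 0.026], [-34, -18, 5, 0, 0, 0.026], [-34, -17, 4, 0, 0, 0.026]]]}}

```text
time_s: 3.5
position: [0.4398, 0.0502, 0.1696]
tcp_rot: [[-0.732, 0.682, 0.001], [0.682, 0.732, -0.0], [-0.001, 0.0, -1.0]]
force: [1.0, 0.5, 0.7]
opening: 1.003
grasp_force: 0.0
```

Request:
{"op": "play_rows", "data": {"moves": [[[-35, -16, 5, 0, 0, 0.026], [-35, -15, 4, 0, 0, 0.026], [-36, -14, 5, 0, 0, 0.026], [-36, -13, 4, 0, 0, 0.026], [-36, -12, 5, 0, 0, 0.026]]]}}

```text
time_s: 4.0
position: [0.5136, -0.1266, 0.1466]
tcp_rot: [[-0.637, 0.771, 0.001], [0.771, 0.637, -0.0], [-0.001, 0.0, -1.0]]
force: [0.5, 1.0, 0.4]
opening: 1.0
grasp_force: 0.0
```

Request:
{"op": "play_rows", "data": {"moves": [[[-37, -12, 4, 0, 0, 0.026], [-37, -11, 5, 0, 0, 0.026], [-37, -9, 4, 0, 0, 0.026], [-38, -9, 5, 0, 0, 0.026], [-37, -7, 4, 0, 0, 0.026]]]}}

```text
time_s: 4.5
position: [0.5859, -0.3045, 0.1243]
tcp_rot: [[-0.532, 0.847, 0.0], [0.847, 0.532, -0.0], [-0.0, 0.0, -1.0]]
force: [-0.2, 0.1, 0.3]
opening: 1.001
grasp_force: 0.0
```

Request:
{"op": "play_rows", "data": {"moves": [[[-38, -7, 4.5, 0, 0, 0.026], [0, 0, 0, 0, 0, 0], [0, 0, 0, 0, 0, 0]]]}}

```text
time_s: 4.8
position: [0.5994, -0.3392, 0.1194]
tcp_rot: [[-0.51, 0.86, -0.001], [0.86, 0.51, 0.001], [0.001, -0.0, -1.0]]
force: [0.5, 0.2, -0.3]
opening: 1.001
grasp_force: 0.0
```

Request:
{"op": "play_rows", "data": {"moves": [[[0, 0, 40, 0, 0, 0], [0, 0, 40, 0, 0, 0], [0, 0, 22.5, 0, 0, 0], [0, 0, 0, 0, 0, 0]]]}}

```text
time_s: 5.2
position: [0.599, -0.3366, 0.0164]
tcp_rot: [[-0.512, 0.859, -0.002], [0.859, 0.512, 0.002], [0.003, -0.001, -1.0]]
force: [-0.3, 0.7, -0.5]
opening: 1.001
grasp_force: 0.0
```

Request:
{"op": "play_rows", "data": {"moves": [[[0, 0, 0, 0, 0, 0], [0, 0, 0, 0, 0, 0], [0, 0, 0, 0, 0, 0], [0, 0, 0, 0, 0, 0], [0, 0, 0, 0, 0, 0]]], "fingers": -1}}

```text
time_s: 5.7
position: [0.5997, -0.3386, 0.0179]
tcp_rot: [[-0.511, 0.86, -0.0], [0.86, 0.511, -0.0], [-0.0, -0.0, -1.0]]
force: [-0.7, 0.8, 1.4]
opening: 0.642
grasp_force: 29.9
```

Request:
{"op": "play_rows", "data": {"moves": [[[0, 0, 0, 0, 0, 0], [0, 0, -10, 0, 0, 0], [0, 0, -30, 0, 0, 0], [0, 0, -40, 0, 0, 0], [0, 0, -30, 0, 0, 0]]]}}

```text
time_s: 6.2
position: [0.6002, -0.339, 0.1299]
tcp_rot: [[-0.511, 0.86, 0.001], [0.86, 0.511, -0.001], [-0.002, 0.001, -1.0]]
force: [1.2, -1.2, -0.3]
opening: 0.64
grasp_force: 29.9
```

```bash
python3 - <<'E'
from h import *
t=bot.capture("top");s=bot.capture("side");st=bot.read_state();print(np.round(st["position"],4),st["opening"],st["grasp_force"],st["force"])
z0=st["position"][2]-.017
for q,v in(("tin_b",0),):
  for c,k in((t,"top"),(s,"side")):
    u=proj(c,[[.6,-.339,z0+.022]])[0]
    m=sil(c,q,u);print(k,u,None if m is None else m.sum())
    if m is not None and k=="side": print(fit([(c,m)],[.6,-.339,2.1066],(.09,.056,z0,z0+.022)))
# other tin again and tray
cv2.imwrite("pics/held.png",cv2.resize(np.hstack([t["image"][130:250,260:400],s["image"][200:320,200:340]]),None,fx=2.8,fy=2.8,interpolation=2))
E
python3 plan.py .600 -.3387 .16 120.7  .6646 .1108 .16 185.2
```

```text
[ 0.6028 -0.341   0.1336] 0.6404029334081827 29.93655413389206 [ 0.31679411 -0.33878842 -1.57986918]
top [352.69006427 187.09148573] None
side [283.39816899 266.35149559] None
now [ 0.5999 -0.3387  0.1284] yaw 120.7 q [-39.  42.  77.   0.  61. -69.] t 6.4 op 0.6427471636871867 gf 29.93657737970352 F [ 0.5  0.2 -2.4]
-> [0.6, -0.3387, 0.16, 120.7]
[[-0.1,0.1,-31.6,0.001,0.001,0]]
-> [0.6646, 0.1108, 0.16, 185.2]
[[29,24,0,0,0,-0.094],[27,26,0,0,0,-0.094],[25,29,0,0,0,-0.094],[22,31,0,0,0,-0.094],[19,33,0,0,0,-0.094]]
[[15,35,0,0,0,-0.094],[12,36,0,0,0,-0.094],[9,37,0,0,0,-0.094],[5,37,0,0,0,-0.093],[2,38,0,0,0,-0.094]]
[[-2,38,0,0,0,-0.093],[-4.8,36.8,-0.3,-0.001,0,-0.094]]
```

View pics/held.png

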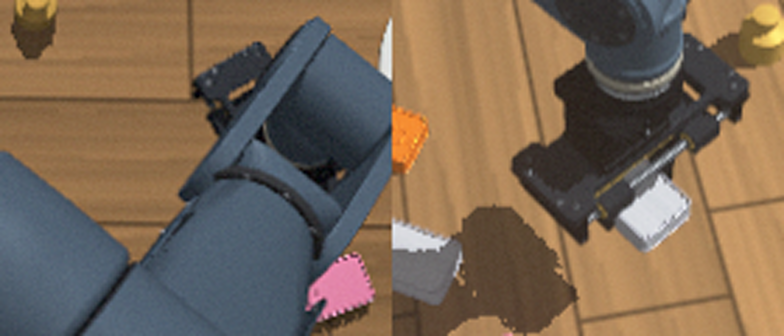

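The tin is held at an opening of 55.8 mm, which matches its 56 mm width. I'll carry it over the tray.

Request:
{"op": "play_rows", "data": {"moves": [[[0, 0, -31.6, 0, 0, 0], [29, 24, 0, 0, 0, -0.094], [27, 26, 0, 0, 0, -0.094], [25, 29, 0, 0, 0, -0.094], [22, 31, 0, 0, 0, -0.094]]]}}

```text
time_s: 6.9
position: [0.6195, -0.1867, 0.1566]
tcp_rot: [[-0.793, 0.61, -0.004], [0.61, 0.793, 0.002], [0.005, -0.001, -1.0]]
force: [-0.7, 0.3, -0.7]
opening: 0.644
grasp_force: 29.9
```

Request:
{"op": "play_rows", "data": {"moves": [[[19, 33, 0, 0, 0, -0.094], [15, 35, 0, 0, 0, -0.094], [12, 36, 0, 0, 0, -0.094], [9, 37, 0, 0, 0, -0.094], [5, 37, 0, 0, 0, -0.093]]]}}

```text
time_s: 7.4
position: [0.647, 0.0006, 0.1565]
tcp_rot: [[-0.983, 0.185, -0.005], [0.185, 0.983, 0.001], [0.005, -0.0, -1.0]]
force: [0.7, -1.0, -1.1]
opening: 0.646
grasp_force: 29.9
```

Request:
{"op": "play_rows", "data": {"moves": [[[2, 38, 0, 0, 0, -0.094], [-2, 38, 0, 0, 0, -0.093], [-4.8, 36.8, -0.3, -0.001, 0, -0.094], [0, 0, 0, 0, 0, 0], [0, 0, 0, 0, 0, 0]]]}}

```text
time_s: 7.9
position: [0.6628, 0.1118, 0.157]
tcp_rot: [[-0.996, -0.093, -0.005], [-0.093, 0.996, 0.0], [0.005, 0.001, -1.0]]
force: [1.0, -0.6, -0.7]
opening: 0.643
grasp_force: 29.9
```

```bash
python3 - <<'E'
from h import *
t=bot.capture("top");s=bot.capture("side")
for q in("tin_b","tin_front","tray"):
  for c,k in((t,"top"),(s,"side")):
    print(q,k,[(np.round(d["centre"]).tolist(),round(d["confidence"],2),int(d["pixels"].sum())) for d in bot.silhouettes(c,q)])
z=.143; c=s
print(proj(c,box(.6646,.1108,np.radians(5.2),.09,.056,z,z+.022)).round(1).tolist())
cv2.imwrite("pics/held2.png",cv2.resize(s["image"][80:220,170:340],None,fx=4,fy=4,interpolation=2))
E
python3 plan.py .6646 .1108 .07 185.2 .6646 .1108 .0497 185.2
```

```text
tin_b top [([284.0, 263.0], 0.9, 554), ([330.0, 255.0], 0.8, 564), ([377.0, 236.0], 0.67, 570)]
tin_b side [([241.0, 339.0], 0.88, 1011), ([267.0, 135.0], 0.72, 216), ([204.0, 291.0], 0.62, 806), ([194.0, 250.0], 0.57, 708)]
tin_front top [([204.0, 179.0], 0.71, 134)]
tin_front side [([264.0, 136.0], 0.56, 240)]
tray top [([200.0, 225.0], 0.94, 1656), ([199.0, 199.0], 0.69, 377)]
tray side [([231.0, 178.0], 0.76, 1922)]
[[261.2, 143.1], [261.1, 137.4], [256.2, 130.7], [256.1, 125.1], [290.7, 137.1], [291.0, 131.5], [285.1, 125.0], [285.2, 119.4]]
now [0.6645 0.1099 0.1595] yaw -174.87 q [ -0.  39.  79.   0.  63. -95.] t 8.3 op 0.6430104582102723 gf 29.936414659023285 F [ 0.3 -0.2 -0.7]
-> [0.6646, 0.1108, 0.07, 185.2]
[[-0.1,0.3,29.8,0,0,0],[-0.1,0.3,29.8,0,0,-0.001],[0,0.2,29.9,0.001,0,0]]
-> [0.6646, 0.1108, 0.0497, 185.2]
[[0,0,20.3,0,0,0]]
```

View pics/held2.png

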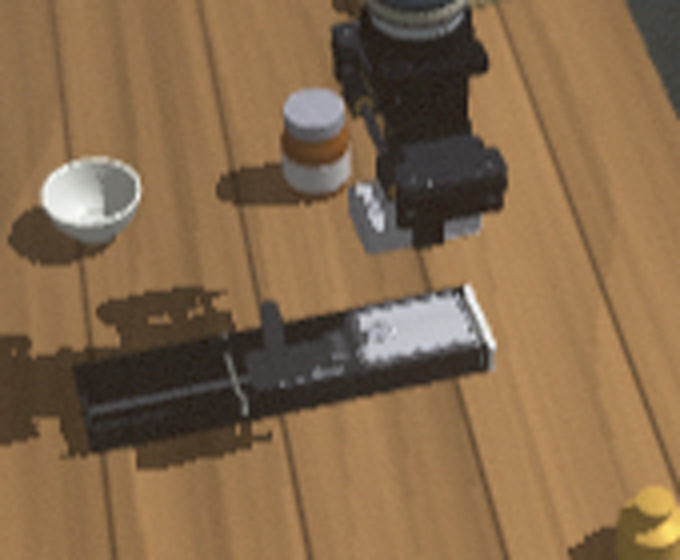

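```bash
cat >> h.py <<'E'
def topfit(c,img,p0,z,pad=.06,zz=None,thr=110):
    # bright grey pixels near p0, fitted with the top face (z) of a tin
    hsv=cv2.cvtColor(img,cv2.COLOR_BGR2HSV)
    m=((hsv[...,2]>thr)&(hsv[...,1]<60)).astype(np.uint8)
    roi=hullimg(c,box(*p0,.09+pad*.3,.056+.010,z,z))>0
    m=(m&roi).astype(np.uint8);m=cv2.morphologyEx(m,cv2.MORPH_CLOSE,np.ones((3,3)))
    m=m.astype(np.float32)
    return fit([(c,m)],p0,(.09,.056,z if zz is None else zz,z)),m.sum(),hullimg(c,box(*p0,.09,.056,z if zz is None else zz,z)).sum()
E
python3 - <<'E'
from h import *
t=bot.capture("top");s=bot.capture("side")
p0=[.6646,.1108,np.radians(5.2)]
print("top",topfit(t,cv2.imread("pics/top0.png"),p0,.032))
print("side",topfit(s,s["image"],p0,.032))
print("side0",topfit(s,cv2.imread("pics/side0.png"),p0,.032))
i=cv2.imread("pics/top0.png")[140:220,170:230]
i=cv2.resize(i,None,fx=6,fy=6,interpolation=0)
pts=((proj(t,box(*p0,.09,.056,.032,.032))-[170,140]+.5)*6)
for a in cv2.convexHull(pts.astype(np.float32)).reshape(-1,2): cv2.circle(i,tuple(int(v) for v in a),3,(0,0,255),-1)
pts=((proj(t,box(.5606,.1013,.0915,.316,.072,.028,.028))-[170,140]+.5)*6)
for a in pts: cv2.circle(i,tuple(int(v) for v in a),3,(0,255,0),-1)
j=cv2.resize(s["image"][140:210,180:310],None,fx=3.4,fy=3.4,interpolation=0)
for P,col in((box(*p0,.09,.056,.032,.032),(0,0,255)),(box(.5606,.1013,.0915,.316,.072,.028,.028),(0,255,0))):
  for a in (proj(s,P)-[180,140]+.5)*3.4: cv2.circle(j,tuple(int(v) for v in a),2,col,-1)
j=cv2.copyMakeBorder(j,0,480-j.shape[0],0,0,0)
cv2.imwrite("pics/ov.png",np.hstack([i,j[:, :430]]))
E
```

```text
top ((array([0.67045577, 0.11080222, 0.10671217]), np.float64(0.17995774745941162)), np.float32(636.0), np.float32(528.21875))
side ((array([0.67099626, 0.10775473, 0.09814358]), np.float64(0.14616577327251434)), np.float32(423.0), np.float32(369.6875))
side0 ((array([0.66473227, 0.1075285 , 0.08514597]), np.float64(0.18859340250492096)), np.float32(443.0), np.float32(369.6875))
```

View pics/ov.png

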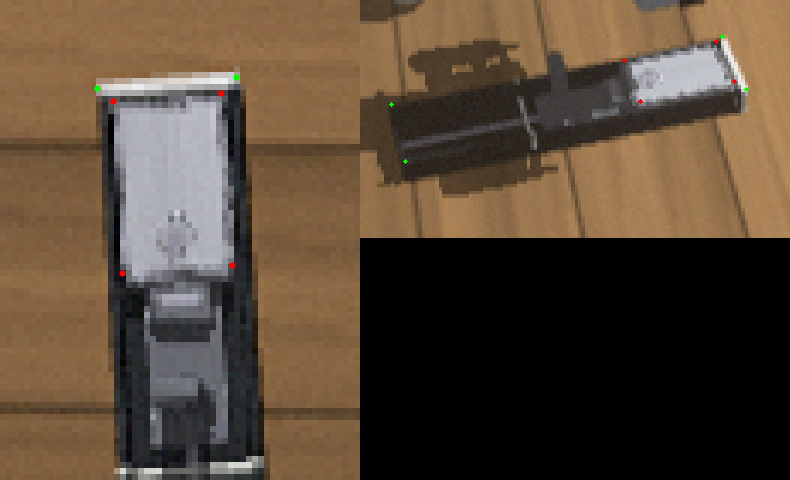

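The overlay shows tin_front within about 1 mm of the model, perhaps 1 mm toward -y. The lip and tray corners also match, so I'll lower the tin.

Request:
{"op": "play_rows", "data": {"moves": [[[0, 0, 40, 0, 0, 0], [0, 0, 40, 0, 0, 0], [0, 0, 22, 0, 0, 0], [0, 0, 0, 0, 0, 0], [0, 0, 0, 0, 0, 0]]]}}

```text
time_s: 8.9
position: [0.6647, 0.1109, 0.0577]
tcp_rot: [[-0.996, -0.091, 0.0], [-0.091, 0.996, 0.001], [-0.0, 0.001, -1.0]]
force: [1.0, -1.2, -0.7]
opening: 0.643
grasp_force: 29.9
```

```bash
python3 - <<'E'
from h import *
P=[]
s=bot.capture("side");st=bot.read_state();print(st["time_s"],np.round(st["position"],4),np.round(st["force"],1))
cv2.imwrite("pics/low.png",cv2.resize(s["image"][110:200,210:320],None,fx=6,fy=6,interpolation=2))
E
python3 plan.py .6650 .1100 .0497 185.2
```

```text
8.95 [0.6657 0.1109 0.0588] [-0.5 -0.5 -0.8]
now [0.6657 0.1109 0.0588] yaw -174.78 q [ -0.  46.  81.   0.  52. -95.] t 8.95 op 0.6411036201017214 gf 29.936402142047882 F [-0.5 -0.5 -0.8]
-> [0.665, 0.11, 0.0497, 185.2]
[[0.8,-0.9,9.1,0.001,0.003,0]]
```

View pics/low.png

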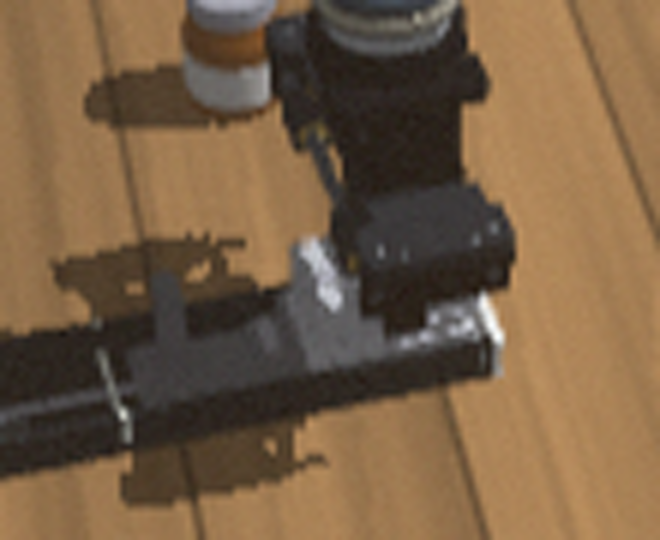

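Request:
{"op": "play_rows", "data": {"moves": [[[0, -0.9, 4, 0, 0, 0], [0, 0, 4, 0, 0, 0], [0, 0, 0, 0, 0, 0], [0, 0, 0, 0, 0, 0]]]}}

```text
time_s: 9.35
position: [0.6647, 0.1101, 0.0499]
tcp_rot: [[-0.996, -0.091, 0.001], [-0.091, 0.996, 0.001], [-0.001, 0.001, -1.0]]
force: [0.4, -0.5, -0.2]
opening: 0.641
grasp_force: 29.9
```

Request:
{"op": "play_rows", "data": {"moves": [[[0, 0, 0, 0, 0, 0], [0, 0, 0, 0, 0, 0], [0, 0, 0, 0, 0, 0], [0, 0, 0, 0, 0, 0]]], "fingers": 1}}

```text
time_s: 9.75
position: [0.6646, 0.1101, 0.0496]
tcp_rot: [[-0.996, -0.091, 0.0], [-0.091, 0.996, 0.001], [-0.0, 0.001, -1.0]]
force: [0.5, 0.6, 0.6]
opening: 0.921
grasp_force: 0.0
```

Request:
{"op": "play_rows", "data": {"moves": [[[0, 0, -20, 0, 0, 0], [0, 0, -40, 0, 0, 0], [0, 0, -40, 0, 0, 0], [0, 0, 0, 0, 0, 0], [0, 0, 0, 0, 0, 0]]]}}

```text
time_s: 10.25
position: [0.6651, 0.11, 0.1509]
tcp_rot: [[-0.996, -0.091, 0.003], [-0.091, 0.996, 0.001], [-0.003, 0.001, -1.0]]
force: [-0.8, -0.5, -0.0]
opening: 1.001
grasp_force: 0.0
```

```bash
python3 plan.py .4075 -.296 .15 147.6
```

```text
now [0.6651 0.11   0.1509] yaw -174.77 q [ -0.  39.  79.   0.  62. -95.] t 10.25 op 1.0010269819690074 gf 0.0 F [-0.8 -0.5 -0. ]
-> [0.4075, -0.296, 0.15, 147.6]
[[23,-29,0,0,0,0.051],[21,-30,0,0,0,0.05],[19,-31,0,0,0,0.051],[18,-32,0,0,0,0.05],[16,-33,0,0,0,0.051]]
[[15,-34,0,0,0,0.05],[13,-35,0,0,0,0.051],[11,-36,0,0,0,0.05],[9,-36,0,0,0,0.051],[7,-36,0,0.001,0,0.05]]
[[6,-37,0,0,0.001,0.051],[3,-37,0,0.001,0,0.05],[1.9,-36.9,-0.1,0,0.001,0.051]]
```

Request:
{"op": "play_rows", "data": {"moves": [[[23, -29, 0, 0, 0, 0.051], [21, -30, 0, 0, 0, 0.05], [19, -31, 0, 0, 0, 0.051], [18, -32, 0, 0, 0, 0.05], [16, -33, 0, 0, 0, 0.051]]]}}

```text
time_s: 10.75
position: [0.5633, -0.0451, 0.1474]
tcp_rot: [[-0.987, 0.163, -0.004], [0.163, 0.987, 0.002], [0.004, 0.001, -1.0]]
force: [0.1, -0.6, -0.1]
opening: 0.998
grasp_force: 0.0
```

Request:
{"op": "play_rows", "data": {"moves": [[[15, -34, 0, 0, 0, 0.05], [13, -35, 0, 0, 0, 0.051], [11, -36, 0, 0, 0, 0.05], [9, -36, 0, 0, 0, 0.051], [7, -36, 0, 0, 0, 0.05]]]}}

```text
time_s: 11.25
position: [0.4642, -0.2019, 0.1476]
tcp_rot: [[-0.915, 0.404, -0.003], [0.404, 0.915, 0.003], [0.004, 0.002, -1.0]]
force: [0.8, 0.0, 0.5]
opening: 1.0
grasp_force: 0.0
```

Request:
{"op": "play_rows", "data": {"moves": [[[6, -37, 0, 0, 0, 0.051], [3, -37, 0, 0, 0, 0.05], [2, -37, 0, 0, 0, 0.051], [0, 0, 0, 0, 0, 0], [0, 0, 0, 0, 0, 0]]]}}

```text
time_s: 11.75
position: [0.4055, -0.2957, 0.1477]
tcp_rot: [[-0.843, 0.538, -0.002], [0.538, 0.843, 0.004], [0.004, 0.002, -1.0]]
force: [-0.1, 0.5, -0.1]
opening: 0.999
grasp_force: 0.0
```

```bash
python3 - <<'E'
from h import *
t=bot.capture("top");s=bot.capture("side")
p0=[.6646,.1105,np.radians(5.2)]
A=t["image"][140:215,170:230];B=s["image"][125:195,225:315]
i=cv2.resize(A,None,fx=6,fy=6,interpolation=0);j=cv2.resize(B,None,fx=4.9,fy=4.9,interpolation=0)
for z,col in((.054,(0,0,255)),(.032,(0,255,0))):
  P=box(*p0,.09,.056,z,z)
  for a in (proj(t,P)-[170,140]+.5)*6: cv2.circle(i,tuple(int(v) for v in a),3,col,-1)
  for a in (proj(s,P)-[225,125]+.5)*4.9: cv2.circle(j,tuple(int(v) for v in a),3,col,-1)
j=cv2.copyMakeBorder(j,0,i.shape[0]-j.shape[0],0,0,0)
cv2.imwrite("pics/ov2.png",np.hstack([i,j])[:,:800])
for c,k in((t,"top"),(s,"side")):
  u=proj(c,[[*p0[:2],.05]])[0]
  for q in("tin_b","tin_front"):
    m=sil(c,q,u)
    if m is not None: print(k,q,m.sum(),fit([(c,m)],p0,(.09,.056,.032,.054)))
m=sil(s,"tin_b",np.array((204,292)))
print(None if m is None else fit([(s,m)],[.4075,-.296,2.576],(.09,.056,0,.022)))
E
python3 plan.py .4075 -.296 .017 147.6
```

```text
side tin_b 465.0 (array([0.66445033, 0.10763186, 0.04267514]), np.float64(0.15950940549373627))
(array([ 0.40659584, -0.29723842,  2.58032094]), np.float64(0.12043208628892899))
now [ 0.4072 -0.2951  0.149 ] yaw 147.69 q [ -49.   29.  104.    0.   47. -106.] t 12.1 op 1.0000792989486151 gf 0.0 F [ 0.1  0.5 -0.1]
-> [0.4075, -0.296, 0.017, 147.6]
[[0,0,33,0,0,0],[0,0,33,0,0,0.001],[0,0,33,0,0,0],[-0.9,-0.8,33,0.001,-0.001,0.001]]
```

View pics/ov2.png

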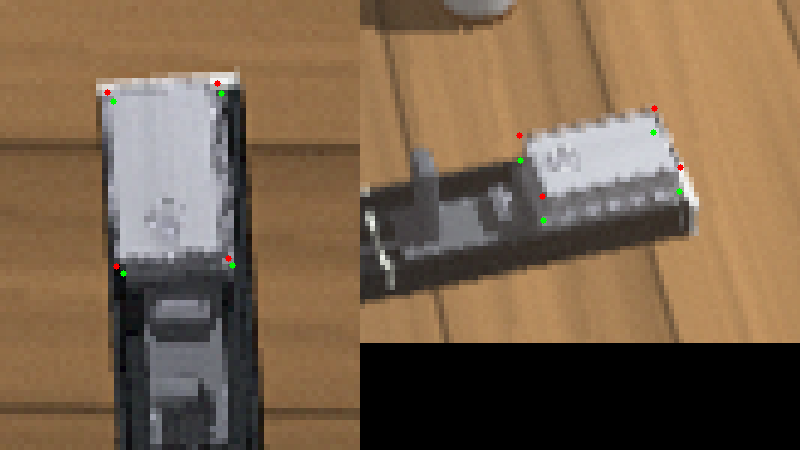

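The placed tin sits within about 1 px of the flush prediction in both views: top corners near (107,92) and (217,83), side corners near (525,135) and (678,170) in the crop. Next I'll grasp tin B.

Request:
{"op": "play_rows", "data": {"moves": [[[0, 0, 40, 0, 0, 0], [0, -0.5, 40, 0, 0, 0], [0, 0, 35, 0, 0, 0], [0, 0, 16, 0, 0, 0], [0, 0, 0, 0, 0, 0]]]}}

```text
time_s: 12.6
position: [0.4062, -0.2952, 0.0162]
tcp_rot: [[-0.845, 0.535, -0.002], [0.535, 0.845, 0.004], [0.004, 0.002, -1.0]]
force: [-0.3, -0.5, -0.4]
opening: 0.997
grasp_force: 0.0
```

Request:
{"op": "play_rows", "data": {"moves": [[[0, 0, 0, 0, 0, 0], [0, 0, 0, 0, 0, 0], [0, 0, 0, 0, 0, 0], [0, 0, 0, 0, 0, 0], [0, 0, 0, 0, 0, 0]]], "fingers": -1}}

```text
time_s: 13.1
position: [0.4067, -0.2966, 0.0186]
tcp_rot: [[-0.844, 0.536, 0.001], [0.536, 0.844, 0.0], [-0.001, 0.0, -1.0]]
force: [-0.0, -0.6, 3.7]
opening: 0.643
grasp_force: 30.0
```

Request:
{"op": "play_rows", "data": {"moves": [[[0, 0, 0, 0, 0, 0], [0, 0, -30, 0, 0, 0], [0, 0, -40, 0, 0, 0], [0, 0, -40, 0, 0, 0], [0, 0, -34, 0, 0, 0]]]}}

```text
time_s: 13.6
position: [0.4063, -0.2963, 0.1638]
tcp_rot: [[-0.844, 0.536, 0.0], [0.536, 0.844, 0.001], [0.0, 0.001, -1.0]]
force: [0.5, -0.4, -1.0]
opening: 0.643
grasp_force: 30.0
```

Request:
{"op": "play_rows", "data": {"moves": [[[0, 0, 0, 0, 0, 0], [0, 0, 0, 0, 0, 0]]]}}

```text
time_s: 13.8
position: [0.4065, -0.2964, 0.1625]
tcp_rot: [[-0.844, 0.536, 0.001], [0.536, 0.844, 0.0], [-0.001, 0.0, -1.0]]
force: [0.1, 0.5, -0.9]
opening: 0.637
grasp_force: 30.0
```

```bash
python3 plan.py .6649 .1098 .16 185.2
```

```text
now [ 0.4065 -0.2964  0.1625] yaw 147.58 q [ -49.   27.  104.    0.   49. -106.] t 13.8 op 0.6371516675162409 gf 29.99977558851242 F [ 0.1  0.5 -0.9]
-> [0.6649, 0.1098, 0.16, 185.2]
[[0,37,0,0,0,-0.051],[-2,37,0,0,0,-0.05],[-4,37,0,0,0,-0.051],[-6,37,0,0,0,-0.05],[-7,36,0,0,0,-0.051]]
[[-9,36,0,0,0,-0.05],[-11,35,0,0,0,-0.051],[-13,35,0,0,0,-0.05],[-15,34,1,0,0,-0.051],[-16,33,0,0,0,-0.05]]
[[-18,32,1,0,0,-0.051],[-19,32,0,0,0,-0.05],[-21.5,30.3,0.8,0,0.001,-0.051]]
```

Request:
{"op": "play_rows", "data": {"moves": [[[0, 37, 0, 0, 0, -0.051], [-2, 37, 0, 0, 0, -0.05], [-4, 37, 0, 0, 0, -0.051], [-6, 37, 0, 0, 0, -0.05], [-7, 36, 0, 0, 0, -0.051]]]}}

```text
time_s: 14.3
position: [0.5054, -0.1382, 0.1599]
tcp_rot: [[-0.952, 0.306, -0.004], [0.306, 0.952, 0.003], [0.005, 0.002, -1.0]]
force: [0.7, 0.7, -0.9]
opening: 0.636
grasp_force: 30.0
```

Request:
{"op": "play_rows", "data": {"moves": [[[-9, 36, 0, 0, 0, -0.05], [-11, 35, 0, 0, 0, -0.051], [-13, 35, 0, 0, 0, -0.05], [-15, 34, 1, 0, 0, -0.051], [-16, 33, 0, 0, 0, -0.05]]]}}

```text
time_s: 14.8
position: [0.6045, 0.0176, 0.1584]
tcp_rot: [[-0.998, 0.059, -0.005], [0.059, 0.998, 0.002], [0.005, 0.001, -1.0]]
force: [-0.6, -0.3, -1.1]
opening: 0.642
grasp_force: 30.0
```

Request:
{"op": "play_rows", "data": {"moves": [[[-18, 32, 1, 0, 0, -0.051], [-19, 32, 0, 0, 0, -0.05], [-21.5, 30.5, 1, 0, 0, -0.051], [0, 0, 0, 0, 0, 0], [0, 0, 0, 0, 0, 0]]]}}

```text
time_s: 15.3
position: [0.6633, 0.1107, 0.1564]
tcp_rot: [[-0.996, -0.093, -0.005], [-0.093, 0.996, 0.001], [0.005, 0.001, -1.0]]
force: [-0.1, -0.2, -0.2]
opening: 0.639
grasp_force: 30.0
```

Request:
{"op": "play_rows", "data": {"moves": [[[0, 0, 25, 0, 0, 0], [0, 0, 35, 0, 0, 0], [0, 0, 18, 0, 0, 0], [0, 0, 0, 0, 0, 0], [0, 0, 0, 0, 0, 0]]]}}

```text
time_s: 15.8
position: [0.6641, 0.1089, 0.0807]
tcp_rot: [[-0.996, -0.09, -0.002], [-0.09, 0.996, 0.001], [0.002, 0.001, -1.0]]
force: [-0.2, 0.1, -0.8]
opening: 0.645
grasp_force: 30.0
```

```bash
python3 - <<'E'
from h import *
s=bot.capture("side")
j=cv2.resize(s["image"][100:190,220:320],None,fx=6,fy=6,interpolation=0)
P=box(.6649,.1098,np.radians(5.2),.09,.056,.054,.054)
for a in (proj(s,P)-[220,100]+.5)*6: cv2.circle(j,tuple(int(v) for v in a),3,(0,0,255),-1)
P=box(.6649,.1098,np.radians(5.2),.09,.056,.064,.086)
for a in (proj(s,P)-[220,100]+.5)*6: cv2.circle(j,tuple(int(v) for v in a),3,(0,255,0),-1)
cv2.imwrite("pics/low2.png",j)
E
python3 plan.py .6649 .1098 .0725 185.2
```

```text
now [0.6651 0.1092 0.0819] yaw -174.84 q [ -0.  44.  81.   0.  54. -95.] t 15.85 op 0.640264142422408 gf 29.999843537807465 F [-0.5 -0.3 -0.3]
-> [0.6649, 0.1098, 0.0725, 185.2]
[[0.2,0.7,9.4,0.001,0,-0.001]]
```

View pics/low2.png

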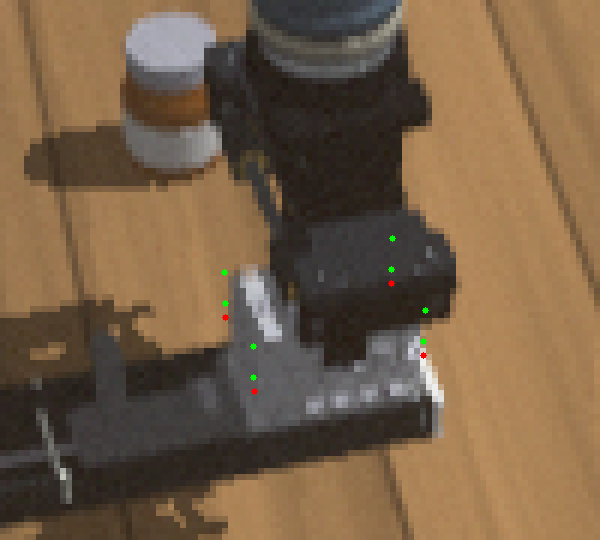

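Request:
{"op": "play_rows", "data": {"moves": [[[0, 0.5, 4, 0, 0, 0], [0, 0, 4, 0, 0, 0], [0, 0, 0, 0, 0, 0], [0, 0, 0, 0, 0, 0]]]}}

```text
time_s: 16.25
position: [0.6649, 0.1106, 0.0737]
tcp_rot: [[-0.996, -0.091, 0.0], [-0.091, 0.996, 0.001], [-0.0, 0.001, -1.0]]
force: [0.2, -0.5, -1.4]
opening: 0.64
grasp_force: 30.0
```

Request:
{"op": "play_rows", "data": {"moves": [[[0, 0, 0.7, 0, 0, 0], [0, 0, 0, 0, 0, 0], [0, 0, 0, 0, 0, 0]]]}}

```text
time_s: 16.55
position: [0.6649, 0.1106, 0.0728]
tcp_rot: [[-0.996, -0.091, 0.0], [-0.091, 0.996, 0.001], [-0.0, 0.001, -1.0]]
force: [-1.0, -0.3, -0.7]
opening: 0.639
grasp_force: 30.0
```

Request:
{"op": "play_rows", "data": {"moves": [[[0, -0.6, 0.8, 0, 0, 0], [0, 0, 0, 0, 0, 0], [0, 0, 0, 0, 0, 0]]]}}

```text
time_s: 16.85
position: [0.665, 0.1104, 0.0727]
tcp_rot: [[-0.996, -0.091, 0.0], [-0.091, 0.996, 0.002], [-0.001, 0.002, -1.0]]
force: [-1.4, 2.3, 4.8]
opening: 0.643
grasp_force: 30.0
```

Request:
{"op": "play_rows", "data": {"moves": [[[0, 0, 0, 0, 0, 0], [0, 0, 0, 0, 0, 0], [0, 0, 0, 0, 0, 0], [0, 0, 0, 0, 0, 0], [0, 0, 0, 0, 0, 0]]], "fingers": 1}}

```text
time_s: 17.35
position: [0.6649, 0.1098, 0.0717]
tcp_rot: [[-0.996, -0.091, -0.0], [-0.091, 0.996, 0.001], [0.0, 0.001, -1.0]]
force: [0.9, 0.0, -0.3]
opening: 0.969
grasp_force: 0.0
```

Request:
{"op": "play_rows", "data": {"moves": [[[0, 0, -20, 0, 0, 0], [0, 0, -40, 0, 0, 0], [0, 0, -30, 0, 0, 0], [0, 0, 0, 0, 0, 0], [0, 0, 0, 0, 0, 0]]]}}

```text
time_s: 17.85
position: [0.6652, 0.1098, 0.1628]
tcp_rot: [[-0.996, -0.091, 0.002], [-0.091, 0.996, 0.001], [-0.002, 0.001, -1.0]]
force: [-0.0, 0.1, -0.1]
opening: 1.002
grasp_force: 0.0
```

```bash
python3 plan.py .46 -.10 .16 175
```

```text
now [0.6652 0.1098 0.1628] yaw -174.77 q [ -0.  39.  78.   0.  63. -95.] t 17.85 op 1.002062167496777 gf 0.0 F [-0.   0.1 -0.1]
-> [0.46, -0.1, 0.16, 175.0]
[[28,-24,0,0,0,0.022],[27,-24,0,0,0,0.022],[27,-25,0,0,0,0.022],[26,-26,0,0,0,0.022],[26,-26,1,0,0,0.023]]
[[25,-27,0,0,0.001,0.022],[25,-27,1,0,0,0.023],[23.8,-27.7,0.3,0.001,0.001,0.022]]
```

```bash
python3 plan.py .46 -.10 .18 95.2
```

```text
now [0.6652 0.1098 0.1628] yaw -174.77 q [ -0.  39.  78.   0.  63. -95.] t 17.85 op 1.002062167496777 gf 0.0 F [-0.   0.1 -0.1]
-> [0.46, -0.1, 0.18, 95.2]
[[17,-15,-1,0,0,0.121],[15,-17,-1,0,0,0.121],[13,-18,-1,0,0,0.121],[11,-20,-1,0,0,0.121],[8,-21,-2,0,0,0.121]]
[[6,-22,-1,0,0,0.121],[3,-22,-2,0,0,0.121],[1,-23,-1,0,0,0.121],[-2,-22,-2,0,0,0.121],[-5,-22,-1,0,0,0.121]]
[[-8,-21,-2,0.001,0,0.12],[-10,-21,-1,0,0,0.121],[-12,-18.7,-1.7,0.001,0,0.12]]
```

Request:
{"op": "play_rows", "data": {"moves": [[[17, -15, -1, 0, 0, 0.121], [15, -17, -1, 0, 0, 0.121], [13, -18, -1, 0, 0, 0.121], [11, -20, -1, 0, 0, 0.121], [8, -21, -2, 0, 0, 0.121]]]}}

```text
time_s: 18.35
position: [0.5847, 0.0279, 0.1658]
tcp_rot: [[-0.868, 0.496, -0.004], [0.496, 0.869, 0.002], [0.005, -0.001, -1.0]]
force: [0.2, -0.3, 0.5]
opening: 0.997
grasp_force: 0.0
```

Request:
{"op": "play_rows", "data": {"moves": [[[6, -22, -1, 0, 0, 0.121], [3, -22, -2, 0, 0, 0.121], [1, -23, -1, 0, 0, 0.121], [-2, -22, -2, 0, 0, 0.121], [-5, -22, -1, 0, 0, 0.121]]]}}

```text
time_s: 18.85
position: [0.5056, -0.0518, 0.1733]
tcp_rot: [[-0.432, 0.902, -0.004], [0.902, 0.432, 0.002], [0.003, -0.002, -1.0]]
force: [-0.4, 0.3, -0.6]
opening: 1.002
grasp_force: 0.0
```

Request:
{"op": "play_rows", "data": {"moves": [[[-8, -21, -2, 0, 0, 0.12], [-10, -21, -1, 0, 0, 0.121], [-12, -19, -2, 0, 0, 0.12], [0, 0, 0, 0, 0, 0], [0, 0, 0, 0, 0, 0]]]}}

```text
time_s: 19.35
position: [0.4589, -0.0999, 0.1789]
tcp_rot: [[-0.091, 0.996, -0.002], [0.996, 0.091, 0.002], [0.002, -0.001, -1.0]]
force: [-0.2, -0.3, -0.2]
opening: 1.0
grasp_force: 0.0
```

```bash
python3 - <<'E'
from h import *
t=bot.capture("top");s=bot.capture("side")
p0=[.6648,.1102,np.radians(5.2)]
A=t["image"][135:215,170:230];B=s["image"][110:195,220:315]
i=cv2.resize(A,None,fx=6,fy=6,interpolation=0);j=cv2.resize(B,None,fx=4.6,fy=4.6,interpolation=0)
for z,col in((.076,(0,0,255)),(.054,(0,255,255)),(.032,(0,255,0))):
  P=box(*p0,.09,.056,z,z)
  for a in (proj(t,P)-[170,135]+.5)*6: cv2.circle(i,tuple(int(v) for v in a),2,col,-1)
  for a in (proj(s,P)-[220,110]+.5)*4.6: cv2.circle(j,tuple(int(v) for v in a),2,col,-1)
j=cv2.copyMakeBorder(j,0,i.shape[0]-j.shape[0],0,0,0)
cv2.imwrite("pics/ov3.png",np.hstack([i,j])[:,:800])
for c,z in((t,.028),(s,.028)):
  for q,z in(("load_line",.028),("pull_tab",.078)):
    L=bot.pinpoint(c,q);print(q,[(np.round(ground(c,d["centre"],z)[0],4),round(d["confidence"],2)) for d in L])
E
```

```text
load_line [(array([0.5218, 0.0985, 0.028 ]), 0.57)]
pull_tab [(array([0.566, 0.098, 0.078]), 0.71)]
load_line [(array([0.5179, 0.097 , 0.028 ]), 0.83)]
pull_tab [(array([0.5512, 0.0877, 0.078 ]), 0.64)]
```

View pics/ov3.png

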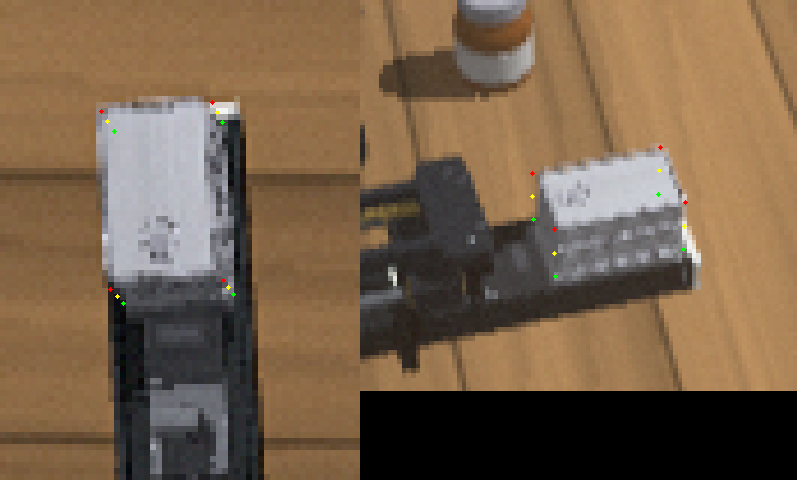

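Side view: the three tins form one straight pile, near-left edge at crop (555,230)–(555,275). In the top view the upper tin is within about 1 px of the prediction. I'll check its yaw numerically and plan the tab grasp.

```bash
python3 - <<'E'
from h import *
t=bot.capture("top");s=bot.capture("side")
p0=[.6648,.1102,np.radians(5.2)]
for c in(t,s):
  g=cv2.cvtColor(c["image"],cv2.COLOR_BGR2GRAY);m=hullimg(c,box(*p0,.08,.046,.076,.076))>.5;print("grey",np.percentile(g[m],[10,50,90]))
  th=np.percentile(g[m],50)*.86
  for pad in(.03,): print(topfit(c,c["image"],p0,.076,pad=pad,thr=th))
E
python3 plan.py .553 .1005 .14 95.2 .553 .1005 .058 95.2
```

```text
grey [167. 185. 191.]
((array([0.66938433, 0.11032395, 0.01361148]), np.float64(0.17358118295669556)), np.float32(522.0), np.float32(563.09375))
grey [183.3 201.  205. ]
((array([0.66812087, 0.10995673, 0.07406231]), np.float64(0.08874648809432983)), np.float32(356.0), np.float32(380.20312))
now [ 0.4597 -0.0996  0.1797] yaw 95.28 q [-26.  24. 107.   0.  49. -31.] t 19.75 op 0.9974426508047924 gf 0.0 F [-0.2  1.   0.7]
-> [0.553, 0.1005, 0.14, 95.2]
[[32,19,7,0,0,0],[32,18,7,0,0,0],[32,19,6,0,0,0],[32,18,7,0,0,0],[31,19,6,0,-0.001,0.001]]
[[31.7,18.3,6.8,0,0,0]]
-> [0.553, 0.1005, 0.058, 95.2]
[[0,0,27.3,0,0,0],[0,0,27.4,0,0,0],[0,0,27.3,0,0,0]]
```

Request:
{"op": "play_rows", "data": {"moves": [[[32, 19, 7, 0, 0, 0], [32, 18, 7, 0, 0, 0], [32, 19, 6, 0, 0, 0], [32, 18, 7, 0, 0, 0], [31, 20, 6, 0, 0, 0]]], "fingers": 0.15}}

```text
time_s: 20.25
position: [0.5388, 0.0686, 0.1465]
tcp_rot: [[-0.092, 0.996, -0.001], [0.996, 0.092, 0.001], [0.001, -0.001, -1.0]]
force: [0.2, -0.7, 0.1]
opening: 0.638
grasp_force: 0.0
```

Request:
{"op": "play_rows", "data": {"moves": [[[32, 19.5, 6.8, 0, 0, 0], [0, 0, 0, 0, 0, 0], [0, 0, 0, 0, 0, 0]]]}}

```text
time_s: 20.55
position: [0.5548, 0.1014, 0.1397]
tcp_rot: [[-0.094, 0.996, -0.001], [0.996, 0.094, 0.001], [0.001, -0.001, -1.0]]
force: [-0.6, -0.6, -0.8]
opening: 0.581
grasp_force: 0.0
```

```bash
python3 plan.py .5550 .1000 .054 95.2
```

```text
now [0.5548 0.1014 0.1397] yaw 95.37 q [-1. 33. 96.  0. 51. -6.] t 20.55 op 0.5808609891922021 gf 0.0 F [-0.6 -0.6 -0.8]
-> [0.555, 0.1, 0.054, 95.2]
[[-0.5,0,28.6,0,0,0.001],[-0.5,0.1,28.6,0,0,0.001],[-0.5,0,28.5,-0.001,-0.001,0.001]]
```

Request:
{"op": "play_rows", "data": {"moves": [[[-1, 0, 28, 0, 0, 0.001], [0, 0, 28, 0, 0, 0.001], [0, 0, 20, 0, 0, 0.001], [0, 0, 9, 0, 0, 0], [0, 0, 0, 0, 0, 0]]]}}

```text
time_s: 21.05
position: [0.5541, 0.0987, 0.0543]
tcp_rot: [[-0.087, 0.996, -0.003], [0.996, 0.087, 0.001], [0.001, -0.003, -1.0]]
force: [1.1, -0.6, 1.0]
opening: 0.576
grasp_force: 0.0
```

Request:
{"op": "play_rows", "data": {"moves": [[[0, 0, 0, 0, 0, 0], [0, 0, 0, 0, 0, 0]]]}}

```text
time_s: 21.25
position: [0.5561, 0.0993, 0.0564]
tcp_rot: [[-0.088, 0.996, 0.002], [0.996, 0.088, 0.001], [0.001, 0.002, -1.0]]
force: [0.3, 0.6, 0.9]
opening: 0.571
grasp_force: 0.0
```

Request:
{"op": "play_rows", "data": {"moves": [[[0, 0, 0, 0, 0, 0], [0, 0, 0, 0, 0, 0], [0, 0, 0, 0, 0, 0], [0, 0, 0, 0, 0, 0]]], "fingers": -1}}

```text
time_s: 21.65
position: [0.5553, 0.0997, 0.0554]
tcp_rot: [[-0.088, 0.996, 0.0], [0.996, 0.088, 0.001], [0.001, 0.0, -1.0]]
force: [0.9, 0.4, -0.5]
opening: 0.295
grasp_force: 0.0
```

Request:
{"op": "play_rows", "data": {"moves": [[[0, 0, 0, 0, 0, 0], [0, 0, 0, 0, 0, 0], [0, 0, 0, 0, 0, 0]]]}}

```text
time_s: 21.95
position: [0.5503, 0.0995, 0.0548]
tcp_rot: [[-0.089, 0.996, -0.01], [0.996, 0.089, 0.0], [0.001, -0.01, -1.0]]
force: [-7.4, -1.4, 5.7]
opening: 0.138
grasp_force: 30.3
```

Request:
{"op": "play_rows", "data": {"moves": [[[0, 0, 0, 0, 0, 0], [0, 0, 0, 0, 0, 0], [0, 0, 0, 0, 0, 0], [0, 0, 0, 0, 0, 0]]]}}

```text
time_s: 22.35
position: [0.5503, 0.0995, 0.0548]
tcp_rot: [[-0.089, 0.996, -0.01], [0.996, 0.089, 0.0], [0.001, -0.01, -1.0]]
force: [-7.7, -1.9, 6.3]
opening: 0.137
grasp_force: 30.3
```

```bash
python3 - <<'E'
from h import *
t=bot.capture("top");s=bot.capture("side")
print(bot.read_state()["position"])
def rec(png,x0,w,h,f,ox,oy,base):
    I=cv2.imread(png);o=base.copy()
    for r in range(h):
        for c in range(w): o[oy+r,ox+c]=I[int((r+.5)*f),x0+int((c+.5)*f)] if x0+int((c+.5)*f)<I.shape[1] else 0
    return o
T0=cv2.imread("pics/top0.png");S0=cv2.imread("pics/side0.png")
st=[(.032,T0,S0),(.054,rec("pics/ov2.png",0,60,75,6,170,140,T0),rec("pics/ov2.png",360,89,70,4.9,225,125,S0)),
    (.076,rec("pics/ov3.png",0,60,80,6,170,135,T0),rec("pics/ov3.png",360,94,85,4.6,220,110,S0))]
a=np.radians(5.2);ex=np.array([np.cos(a),np.sin(a)]);ey=np.array([-ex[1],ex[0]]);o=np.array([.6648,.1102])
def edge(c,img,z,along,across,lo,hi,lat):
    r=np.arange(lo,hi,.0005);g=cv2.cvtColor(img,cv2.COLOR_BGR2GRAY).astype(np.float32)
    P=o+r[:,None,None]*along+np.array(lat)[None,:,None]*across
    X=np.c_[P.reshape(-1,2),np.full(P.size//2,z)];uv=proj(c,X).astype(np.float32)
    v=cv2.remap(g,uv[:,:1].copy(),uv[:,1:].copy(),1).reshape(len(r),-1).mean(1)
    v=cv2.GaussianBlur(v[:,None],(1,7),0)[:,0]
    inside=v[:10].mean();h=inside*.8
    k=np.argmax(v<h);return round(r[k]*1000,1) if (v<h).any() else None
for z,A,B in st:
    for n,c,im in(("top",t,A),("side",s,B)):
        print(z,n,"rear",[edge(c,im,z,-ex,ey,.028,.062,np.array([l-.004,l,l+.004])) for l in(-.016,0,.016)],
          "near",[edge(c,im,z,-ey,ex,.014,.040,np.array([l-.005,l,l+.005])) for l in(-.025,0,.025)],
          "far",[edge(c,im,z,ey,ex,.014,.040,np.array([l-.005,l,l+.005])) for l in(-.025,0,.025)],
          "front",[edge(c,im,z,ex,ey,.028,.062,np.array([l-.004,l,l+.004])) for l in(-.016,0,.016)])
E
```

```text
[0.55034904 0.09946988 0.05477538]
0.032 top rear [np.float64(46.5), np.float64(45.5), np.float64(47.5)] near [np.float64(24.0), np.float64(26.5), np.float64(24.5)] far [np.float64(27.5), np.float64(25.0), np.float64(27.5)] front [np.float64(41.5), np.float64(39.5), np.float64(41.0)]
0.032 side rear [np.float64(47.5), np.float64(48.0), np.float64(47.0)] near [np.float64(28.5), np.float64(29.0), np.float64(28.0)] far [np.float64(22.5), np.float64(22.5), np.float64(22.5)] front [np.float64(39.0), np.float64(39.5), np.float64(38.5)]
0.054 top rear [np.float64(40.5), np.float64(42.5), np.float64(41.0)] near [np.float64(24.0), np.float64(24.0), np.float64(25.5)] far [np.float64(26.0), np.float64(28.0), np.float64(27.0)] front [np.float64(51.0), np.float64(51.0), np.float64(51.5)]
0.054 side rear [np.float64(42.0), np.float64(43.0), np.float64(43.0)] near [np.float64(27.0), np.float64(27.0), np.float64(27.0)] far [np.float64(26.0), np.float64(25.0), np.float64(26.5)] front [np.float64(42.5), np.float64(49.0), np.float64(41.5)]
0.076 top rear [np.float64(40.0), np.float64(41.5), np.float64(39.0)] near [np.float64(23.0), np.float64(24.5), np.float64(24.0)] far [np.float64(31.0), np.float64(27.5), np.float64(30.5)] front [np.float64(46.5), np.float64(44.0), np.float64(45.5)]
0.076 side rear [np.float64(41.0), np.float64(41.5), np.float64(40.5)] near [np.float64(27.0), np.float64(27.0), np.float64(27.5)] far [np.float64(25.5), np.float64(26.0), np.float64(26.0)] front [np.float64(43.0), np.float64(44.5), np.float64(48.5)]
```

Both the touch (tab at 0.5503) and the edge comparison show the two loose tins standing 5–6 mm too far forward of tin_front. That is too close to the 7 mm limit. I'll let go, grip both loose tins together, and slide them back about 5.5 mm.

Request:
{"op": "play_rows", "data": {"moves": [[[0, -2, 0, 0, 0, 0], [0, -2, 0, 0, 0, 0], [0, 0, 0, 0, 0, 0], [0, 0, 0, 0, 0, 0], [0, 0, 0, 0, 0, 0]]], "fingers": 0.15}}

```text
time_s: 22.95
position: [0.5517, 0.0993, 0.0552]
tcp_rot: [[-0.088, 0.996, 0.001], [0.996, 0.088, 0.001], [0.001, 0.001, -1.0]]
force: [0.0, 0.3, 0.4]
opening: 0.496
grasp_force: 0.0
```

Request:
{"op": "play_rows", "data": {"moves": [[[0, 0, -20, 0, 0, 0], [0, 0, -40, 0, 0, 0], [0, 0, -45, 0, 0, 0], [0, 0, 0, 0, 0, 0], [0, 0, 0, 0, 0, 0]]]}}

```text
time_s: 23.45
position: [0.552, 0.0992, 0.1613]
tcp_rot: [[-0.088, 0.996, 0.003], [0.996, 0.088, 0.001], [0.001, 0.003, -1.0]]
force: [-0.2, 0.1, -1.6]
opening: 0.571
grasp_force: 0.0
```

```bash
python3 plan.py .6648 .1100 .16 185.2
```

```text
now [0.552  0.0992 0.1613] yaw 95.05 q [-1. 31. 96.  0. 53. -6.] t 23.45 op 0.5713983082185519 gf 0.0 F [-0.2  0.1 -1.6]
-> [0.6648, 0.11, 0.16, 185.2]
[[0,9,0,0,0,-0.121],[-1,9,0,0,0,-0.121],[-2,8,0,0,0,-0.121],[-3,8,0,0,0,-0.121],[-4,8,0,0,0,-0.121]]
[[-5,7,0,0,0,-0.121],[-6,7,0,0,0,-0.121],[-6,6,0,0,0,-0.121],[-7,5,0,0,0.001,-0.121],[-8,4,0,0,0.001,-0.121]]
[[-8,3,1,0.001,0,-0.121],[-8,2,0,0,0.001,-0.121],[-8.8,1,0.6,0.001,0,-0.121]]
```

Request:
{"op": "play_rows", "data": {"moves": [[[0, 9, 0, 0, 0, -0.121], [-1, 9, 0, 0, 0, -0.121], [-2, 8, 0, 0, 0, -0.121], [-3, 8, 0, 0, 0, -0.121], [-4, 8, 0, 0, 0, -0.121]]], "fingers": 1}}

```text
time_s: 23.95
position: [0.5937, 0.1033, 0.1578]
tcp_rot: [[-0.643, 0.766, -0.005], [0.766, 0.643, 0.001], [0.004, -0.003, -1.0]]
force: [-0.1, 0.4, 0.3]
opening: 0.938
grasp_force: 0.0
```

Request:
{"op": "play_rows", "data": {"moves": [[[-5, 7, 0, 0, 0, -0.121], [-6, 7, 0, 0, 0, -0.121], [-6, 6, 0, 0, 0, -0.121], [-7, 5, 0, 0, 0, -0.121], [-8, 4, 0, 0, 0, -0.121]]]}}

```text
time_s: 24.45
position: [0.6373, 0.1077, 0.1575]
tcp_rot: [[-0.964, 0.265, -0.005], [0.265, 0.964, 0.001], [0.005, -0.0, -1.0]]
force: [0.5, 0.4, -0.3]
opening: 0.998
grasp_force: 0.0
```

Request:
{"op": "play_rows", "data": {"moves": [[[-8, 3, 1, 0, 0, -0.121], [-8, 2, 0, 0, 0, -0.121], [-9, 1, 0.6, 0, 0, -0.121], [0, 0, 0, 0, 0, 0], [0, 0, 0, 0, 0, 0]]]}}

```text
time_s: 24.95
position: [0.6629, 0.1099, 0.1566]
tcp_rot: [[-0.996, -0.087, -0.004], [-0.087, 0.996, 0.001], [0.004, 0.001, -1.0]]
force: [-0.3, -0.3, -0.4]
opening: 1.0
grasp_force: 0.0
```

Request:
{"op": "play_rows", "data": {"moves": [[[0, 0, 0, 0, 0, 0], [0, 0, 0, 0, 0, 0]]]}}

```text
time_s: 25.15
position: [0.6635, 0.11, 0.1581]
tcp_rot: [[-0.996, -0.089, -0.001], [-0.089, 0.996, 0.001], [0.001, 0.001, -1.0]]
force: [0.5, -0.3, 0.5]
opening: 1.004
grasp_force: 0.0
```

Request:
{"op": "play_rows", "data": {"moves": [[[0, 0, 35, 0, 0, 0], [0, 0, 40, 0, 0, 0], [0, 0, 25, 0, 0, 0], [0, 0, 6, 0, 0, 0], [0, 0, 0, 0, 0, 0]]]}}

```text
time_s: 25.65
position: [0.6635, 0.11, 0.0518]
tcp_rot: [[-0.996, -0.09, -0.002], [-0.09, 0.996, 0.001], [0.002, 0.001, -1.0]]
force: [0.1, -0.2, 0.8]
opening: 0.997
grasp_force: 0.0
```

Request:
{"op": "play_rows", "data": {"moves": [[[0, 0, 0, 0, 0, 0], [0, 0, 0, 0, 0, 0], [0, 0, 0, 0, 0, 0], [0, 0, 0, 0, 0, 0]]]}}

```text
time_s: 26.05
position: [0.6648, 0.1101, 0.0537]
tcp_rot: [[-0.996, -0.09, 0.002], [-0.09, 0.996, 0.001], [-0.002, 0.001, -1.0]]
force: [-0.0, -0.7, -0.5]
opening: 0.996
grasp_force: 0.0
```

Request:
{"op": "play_rows", "data": {"moves": [[[0, 0, 0, 0, 0, 0], [0, 0, 0, 0, 0, 0], [0, 0, 0, 0, 0, 0], [0, 0, 0, 0, 0, 0], [0, 0, 0, 0, 0, 0]]], "fingers": -1}}

```text
time_s: 26.55
position: [0.6641, 0.11, 0.0524]
tcp_rot: [[-0.996, -0.09, -0.0], [-0.09, 0.996, 0.001], [0.0, 0.001, -1.0]]
force: [0.1, 0.8, 0.8]
opening: 0.642
grasp_force: 30.0
```

Request:
{"op": "play_rows", "data": {"moves": [[[0, 0, 0, 0, 0, 0], [0, 0, 0, 0, 0, 0]]]}}

```text
time_s: 26.75
position: [0.6641, 0.11, 0.0524]
tcp_rot: [[-0.996, -0.09, -0.0], [-0.09, 0.996, 0.001], [0.0, 0.001, -1.0]]
force: [0.3, 0.4, -0.6]
opening: 0.64
grasp_force: 30.0
```

Request:
{"op": "play_rows", "data": {"moves": [[[1.5, -0.3, 0, 0, 0, 0], [1.5, -0.3, 0, 0, 0, 0], [1.5, -0.3, 0, 0, 0, 0], [1, -0.3, 0, 0, 0, 0], [0, 0, 0, 0, 0, 0]]]}}

```text
time_s: 27.25
position: [0.6584, 0.1083, 0.0524]
tcp_rot: [[-0.996, -0.09, -0.001], [-0.09, 0.996, 0.001], [0.001, 0.001, -1.0]]
force: [0.5, -0.2, -0.7]
opening: 0.644
grasp_force: 30.0
```

Request:
{"op": "play_rows", "data": {"moves": [[[0, 0, 0, 0, 0, 0], [0, 0, 0, 0, 0, 0], [0, 0, 0, 0, 0, 0]]]}}

```text
time_s: 27.55
position: [0.6585, 0.1083, 0.0525]
tcp_rot: [[-0.996, -0.09, -0.001], [-0.09, 0.996, 0.001], [0.001, 0.001, -1.0]]
force: [-0.8, -0.1, -0.8]
opening: 0.641
grasp_force: 30.0
```

Request:
{"op": "play_rows", "data": {"moves": [[[0, 0, 0, 0, 0, 0], [0, 0, 0, 0, 0, 0], [0, 0, 0, 0, 0, 0], [0, 0, 0, 0, 0, 0], [0, 0, 0, 0, 0, 0]]], "fingers": 1}}

```text
time_s: 28.05
position: [0.6589, 0.1083, 0.0526]
tcp_rot: [[-0.996, -0.09, 0.0], [-0.09, 0.996, 0.001], [-0.0, 0.001, -1.0]]
force: [-0.6, -0.1, -0.8]
opening: 0.966
grasp_force: 0.0
```

Request:
{"op": "play_rows", "data": {"moves": [[[0, 0, -20, 0, 0, 0], [0, 0, -40, 0, 0, 0], [0, 0, -40, 0, 0, 0], [0, 0, 0, 0, 0, 0], [0, 0, 0, 0, 0, 0]]]}}

```text
time_s: 28.55
position: [0.6594, 0.1083, 0.1539]
tcp_rot: [[-0.996, -0.09, 0.003], [-0.09, 0.996, 0.001], [-0.003, 0.001, -1.0]]
force: [-0.9, 0.0, 0.1]
opening: 1.001
grasp_force: 0.0
```

```bash
python3 plan.py .46 -.10 .18 95.2
```

```text
now [0.6594 0.1083 0.1539] yaw -174.83 q [ -0.  39.  80.   0.  61. -95.] t 28.55 op 1.0005307329536628 gf 0.0 F [-0.9  0.   0.1]
-> [0.46, -0.1, 0.18, 95.2]
[[17,-15,-2,0,0,0.121],[15,-16,-2,0,0,0.121],[13,-18,-2,0,0,0.121],[10,-20,-2,0,0,0.121],[8,-21,-2,0,0,0.121]]
[[5,-21,-2,0,0,0.121],[3,-22,-2,0,0,0.121],[0,-22,-2,0,0,0.121],[-2,-22,-2,0.001,0,0.12],[-5,-22,-2,0,0,0.121]]
[[-8,-21,-2,0.001,0,0.12],[-10,-19,-2,0,0,0.121],[-12.5,-18.5,-2.7,0.001,0,0.12]]
```

Request:
{"op": "play_rows", "data": {"moves": [[[17, -15, -2, 0, 0, 0.121], [15, -16, -2, 0, 0, 0.121], [13, -18, -2, 0, 0, 0.121], [10, -20, -2, 0, 0, 0.121], [8, -21, -2, 0, 0, 0.121]]], "fingers": 0.15}}

```text
time_s: 29.05
position: [0.5796, 0.0271, 0.1605]
tcp_rot: [[-0.868, 0.497, -0.004], [0.497, 0.868, 0.002], [0.004, -0.001, -1.0]]
force: [1.3, -0.3, 0.4]
opening: 0.639
grasp_force: 0.0
```

Request:
{"op": "play_rows", "data": {"moves": [[[5, -21, -2, 0, 0, 0.121], [3, -22, -2, 0, 0, 0.121], [0, -22, -2, 0, 0, 0.121], [-2, -22, -2, 0, 0, 0.12], [-5, -22, -2, 0, 0, 0.121]]]}}

```text
time_s: 29.55
position: [0.503, -0.0521, 0.1708]
tcp_rot: [[-0.432, 0.902, -0.004], [0.902, 0.432, 0.002], [0.004, -0.003, -1.0]]
force: [-0.1, -0.6, 0.5]
opening: 0.572
grasp_force: 0.0
```

Request:
{"op": "play_rows", "data": {"moves": [[[-8, -21, -2, 0, 0, 0.12], [-10, -19, -2, 0, 0, 0.121], [-12, -18, -3, 0, 0, 0.12], [0, 0, 0, 0, 0, 0], [0, 0, 0, 0, 0, 0]]]}}

```text
time_s: 30.05
position: [0.4592, -0.0993, 0.1784]
tcp_rot: [[-0.091, 0.996, -0.002], [0.996, 0.091, 0.002], [0.002, -0.002, -1.0]]
force: [-0.0, -0.0, -0.3]
opening: 0.574
grasp_force: 0.0
```

```bash
python3 - <<'E'
from h import *
t=bot.capture("top");s=bot.capture("side")
a=np.radians(5.2);ex=np.array([np.cos(a),np.sin(a)]);ey=np.array([-ex[1],ex[0]]);o=np.array([.6648,.1102])
def edge(c,img,z,along,across,lo,hi,lat):
    r=np.arange(lo,hi,.0005);g=cv2.cvtColor(img,cv2.COLOR_BGR2GRAY).astype(np.float32)
    P=o+r[:,None,None]*along+np.array(lat)[None,:,None]*across
    X=np.c_[P.reshape(-1,2),np.full(P.size//2,z)];uv=proj(c,X).astype(np.float32)
    v=cv2.remap(g,uv[:,:1].copy(),uv[:,1:].copy(),1).reshape(len(r),-1).mean(1)
    v=cv2.GaussianBlur(v[:,None],(1,7),0)[:,0]
    h=v[:10].mean()*.8
    k=np.argmax(v<h);return float(round(r[k]*1000,1)) if (v<h).any() else None
z=.076
for n,c in(("top",t),("side",s)):
  print(n,"rear",[edge(c,c["image"],z,-ex,ey,.028,.062,np.array([l-.004,l,l+.004])) for l in(-.016,0,.016)],
   "near",[edge(c,c["image"],z,-ey,ex,.014,.040,np.array([l-.005,l,l+.005])) for l in(-.025,0,.025)],
   "far",[edge(c,c["image"],z,ey,ex,.014,.040,np.array([l-.005,l,l+.005])) for l in(-.025,0,.025)])
# level check of middle tin: rear face columns below the top, near-face vertical line profile
g=cv2.cvtColor(s["image"],cv2.COLOR_BGR2GRAY)
u=proj(s,box(.6594,.109,a,.09,.056,.032,.076));print(u.round(1).tolist())
print(g[142:166:2,250:274])
E
python3 plan.py .5505 .0995 .14 95.2 .5505 .0995 .054 95.2
```

```text
top rear [45.5, 47.0, 44.5] near [27.5, 25.0, 26.0] far [25.5, 27.5, 25.5]
side rear [47.0, 47.5, 47.5] near [28.5, 29.5, 27.5] far [24.0, 25.5, 25.0]
[[260.3, 170.1], [260.0, 160.0], [255.6, 157.8], [255.2, 147.7], [288.2, 164.2], [288.6, 154.1], [282.9, 152.2], [283.1, 142.0]]
[[134 139 142 142 136 128 128 128 129 131 132 127 120 120 119 126 126 127
  128 128 125 124 120 108]
 [136 137 145 143 141 134 130 130 133 130 133 128 125 118 117 124 125 124
  125 133 141 144 168 121]
 [138 134 143 143 145 137 132 127 131 129 143 144 137 127 110 142 169 201
  174 159 166 185 200 204]
 [138 132 135 143 145 142 126 174 200 152 154 184 203 205 201 201 200 199
  202 201 200 198 203 201]
 [135 138 131 139 141 140 137 166 181 198 199 198 200 208 197 179 179 201
  194 195 199 198 197 197]
 [135 135 133 135 143 145 136  88 159 186 190 184 211 179 175 180 194 168
  193 197 197 202 202 201]
 [131 137 135 143 143 143 117  91  92 167 197 171 160 153 185 161 146 179
  200 202 200 202 200 204]
 [132 135 135 143 141 146 129  90  89  97 169 201 201 197 199 203 201 199
  200 201 204 204 201 199]
 [103  89  78  78  44  42  52  88  89  94 123 187 199 193 197 201 194 178
  153 160 172 171 124 100]
 [ 43  44  38  44  40  41  64  85  81  90  87 107 113 124 101 112 108 100
   99 104 112 113 108 111]
 [ 40  45  47  54  60  58  64  68  86  90  90  98  98 111 109 108 103 110
  124 122 112 107 131 135]
 [ 51  66  76  88  87  80  65  59  67  91  92 103 140 145 142 117 115 103
  126 107 107 101  99 107]]
now [ 0.46   -0.0989  0.1787] yaw 95.3 q [-26.  24. 107.   0.  49. -31.] t 30.15 op 0.5779079491162876 gf 0.0 F [-0.2  0.1  0.5]
-> [0.5505, 0.0995, 0.14, 95.2]
[[32,18,6,0,0,0],[31,18,7,0,0,0],[32,18,6,0,0,0],[31,18,7,0,-0.001,0.001],[32,18,6,0,0,0]]
[[31.2,18.4,6.9,-0.001,-0.001,0.001]]
-> [0.5505, 0.0995, 0.054, 95.2]
[[0,0,28.7,0,0,0],[0,0,28.7,0,0,0],[0,0,28.6,0,0,0]]
```

The top tin's rear edge now matches tin_front's (46–47 mm in both cameras), and the lateral offset is about 1 mm. Next is the tab again, now known to be at x = 0.550.

Request:
{"op": "play_rows", "data": {"moves": [[[32, 18, 6, 0, 0, 0], [31, 18, 7, 0, 0, 0], [32, 18, 6, 0, 0, 0], [31, 18, 7, 0, 0, 0], [32, 18, 6, 0, 0, 0]]]}}

```text
time_s: 30.65
position: [0.5357, 0.0685, 0.1467]
tcp_rot: [[-0.093, 0.996, -0.0], [0.996, 0.093, 0.001], [0.001, -0.0, -1.0]]
force: [-0.2, -0.3, -1.0]
opening: 0.574
grasp_force: 0.0
```

Request:
{"op": "play_rows", "data": {"moves": [[[31, 18.5, 7, 0, 0, 0], [0, 0, 0, 0, 0, 0], [0, 0, 0, 0, 0, 0]]]}}

```text
time_s: 30.95
position: [0.5504, 0.1002, 0.1398]
tcp_rot: [[-0.095, 0.995, -0.001], [0.995, 0.095, 0.001], [0.001, -0.001, -1.0]]
force: [-0.3, -0.8, -0.4]
opening: 0.574
grasp_force: 0.0
```

Request:
{"op": "play_rows", "data": {"moves": [[[0, 0, 25, 0, 0, 0], [0, 0, 28, 0, 0, 0], [0, 0, 20, 0, 0, 0], [0, 0, 9, 0, 0, 0], [0, 0, 0, 0, 0, 0]]]}}

```text
time_s: 31.45
position: [0.5496, 0.098, 0.0575]
tcp_rot: [[-0.09, 0.996, -0.003], [0.996, 0.09, 0.001], [0.001, -0.003, -1.0]]
force: [-0.2, -0.7, 0.1]
opening: 0.574
grasp_force: 0.0
```

Request:
{"op": "play_rows", "data": {"moves": [[[0, 0, 0, 0, 0, 0], [0, 0, 0, 0, 0, 0], [0, 0, 0, 0, 0, 0], [0, 0, 0, 0, 0, 0]]]}}

```text
time_s: 31.85
position: [0.5512, 0.0987, 0.0593]
tcp_rot: [[-0.091, 0.996, 0.001], [0.996, 0.091, 0.001], [0.001, 0.002, -1.0]]
force: [-0.5, -0.1, 0.2]
opening: 0.575
grasp_force: 0.0
```

Request:
{"op": "play_rows", "data": {"moves": [[[0.5, -1, 4, 0, 0, 0], [0, 0, 0, 0, 0, 0], [0, 0, 0, 0, 0, 0]]]}}

```text
time_s: 32.15
position: [0.5494, 0.0992, 0.0544]
tcp_rot: [[-0.091, 0.996, -0.001], [0.996, 0.091, 0.001], [0.001, -0.0, -1.0]]
force: [0.2, 0.0, -0.3]
opening: 0.577
grasp_force: 0.0
```

Request:
{"op": "play_rows", "data": {"moves": [[[0, 0, 0, 0, 0, 0], [0, 0, 0, 0, 0, 0], [0, 0, 0, 0, 0, 0], [0, 0, 0, 0, 0, 0], [0, 0, 0, 0, 0, 0]]], "fingers": -1}}

```text
time_s: 32.65
position: [0.5497, 0.0991, 0.0546]
tcp_rot: [[-0.091, 0.996, 0.0], [0.996, 0.091, 0.001], [0.001, 0.0, -1.0]]
force: [-0.4, 0.1, -0.4]
opening: 0.206
grasp_force: 0.0
```

Request:
{"op": "play_rows", "data": {"moves": [[[0, 0, 0, 0, 0, 0], [0, 0, 0, 0, 0, 0], [0, 0, 0, 0, 0, 0], [0, 0, 0, 0, 0, 0]]]}}

```text
time_s: 33.05
position: [0.5503, 0.0992, 0.0546]
tcp_rot: [[-0.091, 0.996, 0.001], [0.996, 0.091, 0.001], [0.001, 0.001, -1.0]]
force: [1.5, 0.6, -1.6]
opening: 0.134
grasp_force: 30.0
```

Request:
{"op": "play_rows", "data": {"moves": [[[0, -2, 0, 0, 0, 0], [0, -4, 0, 0, 0, 0], [0, -6, 0, 0, 0, 0], [0, -8, 0, 0, 0, 0], [0, -10, 0, 0, 0, 0]]]}}

```text
time_s: 33.55
position: [0.5226, 0.0967, 0.0546]
tcp_rot: [[-0.09, 0.996, 0.006], [0.996, 0.09, 0.002], [0.001, 0.006, -1.0]]
force: [7.4, 2.7, -7.0]
opening: 0.136
grasp_force: 30.0
```

Request:
{"op": "play_rows", "data": {"moves": [[[0, -10, 0, 0, 0, 0], [0, -10, 0, 0, 0, 0], [0, -10, 0, 0, 0, 0], [0, -10, 0, 0, 0, 0], [0, -10, 0, 0, 0, 0]]]}}

```text
time_s: 34.05
position: [0.473, 0.0923, 0.0546]
tcp_rot: [[-0.09, 0.996, 0.007], [0.996, 0.09, 0.002], [0.001, 0.007, -1.0]]
force: [7.5, 4.5, -8.3]
opening: 0.133
grasp_force: 30.0
```

Request:
{"op": "play_rows", "data": {"moves": [[[0, -8, 0, 0, 0, 0], [0, -6, 0, 0, 0, 0], [0, -3, 0, 0, 0, 0], [0, -1, 0, 0, 0, 0], [0, 0, 0, 0, 0, 0]]]}}

```text
time_s: 34.55
position: [0.4551, 0.0907, 0.0546]
tcp_rot: [[-0.09, 0.996, 0.006], [0.996, 0.09, 0.002], [0.001, 0.006, -1.0]]
force: [7.2, 4.2, -7.8]
opening: 0.132
grasp_force: 30.0
```

Request:
{"op": "play_rows", "data": {"moves": [[[0, 0, 0, 0, 0, 0], [0, 0, 0, 0, 0, 0], [0, 0, 0, 0, 0, 0]]]}}

```text
time_s: 34.85
position: [0.4551, 0.0907, 0.0545]
tcp_rot: [[-0.09, 0.996, 0.006], [0.996, 0.09, 0.002], [0.001, 0.006, -1.0]]
force: [6.1, 4.7, -6.2]
opening: 0.138
grasp_force: 30.0
```

Request:
{"op": "play_rows", "data": {"moves": [[[0, -1.5, 0, 0, 0, 0], [0, -0.9, 0, 0, 0, 0], [0, 0, 0, 0, 0, 0], [0, 0, 0, 0, 0, 0], [0, 0, 0, 0, 0, 0]]]}}

```text
time_s: 35.35
position: [0.4529, 0.0905, 0.0546]
tcp_rot: [[-0.09, 0.996, 0.006], [0.996, 0.09, 0.002], [0.001, 0.007, -1.0]]
force: [6.8, 5.7, -7.7]
opening: 0.136
grasp_force: 30.0
```

```bash
python3 - <<'E'
from h import *
t=bot.capture("top");s=bot.capture("side")
for n,c in(("top",t),("side",s)):
  for q,z in(("pull_tab",.078),("load_line",.028),("pusher",.01)):
    print(n,q,[(np.round(d["centre"],1).tolist(),np.round(ground(c,d["centre"],z)[0],3).tolist(),round(d["confidence"],2)) for d in bot.pinpoint(c,q)][:2])
# pusher housing pixels along the lane, side camera: grey profile on near half of lane at z=.03 (pusher top), lateral -.02
a=np.radians(5.2);ex=np.array([np.cos(a),np.sin(a)]);ey=np.array([-ex[1],ex[0]]);o=np.array([.5553,.1]) 
for n,c in(("side",s),("top",t)):
  g=cv2.cvtColor(c["image"],cv2.COLOR_BGR2GRAY).astype(np.float32)
  for lat,z in((-.0335,.028),(-.018,.030),(.0,.030)):
    r=np.arange(-.08,.012,.003);P=o+r[:,None]*ex+lat*ey
    uv=proj(c,np.c_[P,np.full(len(r),z)]).astype(np.float32)
    print(n,lat,list(zip((r*1000).round().astype(int).tolist(),cv2.remap(g,uv[:,:1].copy(),uv[:,1:].copy(),1).ravel().round().astype(int).tolist())))
E
```

```text
top pull_tab []
top load_line [([201.2, 215.3], [0.526, 0.098, 0.028], 0.73)]
top pusher []
side pull_tab [([205.5, 161.9], [0.455, 0.099, 0.078], 0.88)]
side load_line [([228.2, 171.4], [0.519, 0.095, 0.028], 0.55), ([271.5, 163.1], [0.657, 0.104, 0.028], 0.2)]
side pusher [([227.1, 177.2], [0.514, 0.088, 0.01], 0.63), ([251.8, 123.3], [0.631, 0.324, 0.01], 0.35)]
side -0.0335 [(-80, 67), (-77, 64), (-74, 61), (-71, 55), (-68, 63), (-65, 74), (-62, 66), (-59, 59), (-56, 55), (-53, 58), (-50, 53), (-47, 54), (-44, 57), (-41, 52), (-38, 171), (-35, 112), (-32, 57), (-29, 51), (-26, 51), (-23, 48), (-20, 48), (-17, 49), (-14, 48), (-11, 46), (-8, 47), (-5, 50), (-2, 54), (1, 52), (4, 50), (7, 52), (10, 48)]
side -0.018 [(-80, 117), (-77, 116), (-74, 115), (-71, 108), (-68, 60), (-65, 61), (-62, 60), (-59, 89), (-56, 90), (-53, 83), (-50, 81), (-47, 92), (-44, 94), (-41, 79), (-38, 116), (-35, 133), (-32, 129), (-29, 126), (-26, 134), (-23, 137), (-20, 134), (-17, 131), (-14, 124), (-11, 128), (-8, 135), (-5, 132), (-2, 134), (1, 129), (4, 139), (7, 73), (10, 118)]
side 0.0 [(-80, 116),
[... 663 characters left out ...]
), (10, 34)]
top -0.018 [(-80, 46), (-77, 40), (-74, 37), (-71, 49), (-68, 74), (-65, 86), (-62, 87), (-59, 90), (-56, 89), (-53, 90), (-50, 89), (-47, 85), (-44, 85), (-41, 84), (-38, 66), (-35, 49), (-32, 49), (-29, 51), (-26, 50), (-23, 45), (-20, 40), (-17, 45), (-14, 47), (-11, 48), (-8, 47), (-5, 45), (-2, 44), (1, 44), (4, 48), (7, 51), (10, 46)]
top 0.0 [(-80, 87), (-77, 85), (-74, 86), (-71, 85), (-68, 90), (-65, 87), (-62, 73), (-59, 57), (-56, 65), (-53, 73), (-50, 83), (-47, 83), (-44, 85), (-41, 86), (-38, 103), (-35, 131), (-32, 135), (-29, 134), (-26, 119), (-23, 58), (-20, 46), (-17, 46), (-14, 50), (-11, 49), (-8, 45), (-5, 47), (-2, 47), (1, 56), (4, 81), (7, 57), (10, 60)]
```

Request:
{"op": "play_rows", "data": {"moves": [[[0, 0, 0, 0, 0, 0], [0, 0, 0, 0, 0, 0], [0, 0, 0, 0, 0, 0], [0, 0, 0, 0, 0, 0], [0, 0, 0, 0, 0, 0]]]}}

```text
time_s: 36.25
position: [0.453, 0.0905, 0.0546]
tcp_rot: [[-0.09, 0.996, 0.006], [0.996, 0.09, 0.002], [0.001, 0.007, -1.0]]
force: [7.4, 4.0, -6.6]
opening: 0.136
grasp_force: 30.0
```

```bash
python3 -c "
from rig import bot
print(bot.hand_in())"
```

```text
the job is handed in; nothing more can be done
None
```

Job handed in at 36 s: the three tins stand in one pile (loose tins first placed 5–6 mm too far forward, then slid back to within about 1 mm), and the gripper is still holding the pusher with its face within about 1 mm of the white line; no verdict was returned.

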